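Release the glue press and rack the plaque

TASK

The glued plaque in the press has set. Throw the holding pawl right over, off the ratchet wheel, so that it stays back, then wind the crank backwards to raise the ram until its pad is at least 30 mm clear of the plaque, with the plaque still lying on the anvil. Take the plaque out and lay it gently, flat and centred, in the free half of the drying rack, lengthwise beside the plaque already there; leave the ram up and the pawl thrown back, and leave everything else where it is.

Things in the scene. Friction and masses are not known exactly. Their poses are not given: they have to be found in the camera images.
- press: Bench rack press, bolted down: grey iron C-frame 230 (x) x 110 (y) x 275 high; origin under the centre of its base, z up. Throat open to its -x, column at +x, shaft along y: ratchet wheel and pawl on its +y side, crank on -y. Own frame, mm: base 25 high; anvil radius 55, top at 43, centred at x -45; head x -85..100, y -30..30, z 150..235; column x 40..100, y -22..22, to z 275.
- ram (a joint): Height of the ram above where it starts, resting on the plaque (m): 0 at the start, 0.055 fully up. It is racked to the crank: 0.014 m per rad. The shaft is stiff, so that the ram stays where it is left.
- crank (a joint): Turn of the crank and ratchet wheel (rad), 0 at the start, 3.9 with the ram fully up. Positive is backwards and raises the ram: about the press's +y axis, the grip going from the throat side (-x) up over the top and on towards the column (+x). The engaged pawl blocks this direction. It takes about 10 N at the grip.
- crank_axis (a point): The centre of the circle that the crank grip's midpoint moves on: on the shaft axis, in the plane of point crank_grip, at x -20, y -97 mm in the press's frame; axes as the press's. Circle radius 65 mm, in the press's x-z plane, its centre 195 mm above the table.
- crank_grip (a point): Midpoint of the crank's turned wooden grip, a cylinder 26 mm in diameter and 80 long, lying along the press's y and revolving freely on its pin. At the start it is on the throat side (-x) of the shaft, 11 mm below the shaft's height. The crank arm starts 45 mm from this point towards the press.
- pawl (a joint): Angle of the holding pawl (rad): about 0 with its nose in the ratchet wheel (radius 42, 12 teeth), growing as it is lifted about the press's +y axis (nose up, then over towards the column). Below about 1.4 it falls back into the wheel by its weight; beyond about 1.7 it falls over onto its stop at 2.3 and stays.
- pawl_pivot (a point): On the pawl's pivot axis, in the plane of point pawl_knob, at x 40, y 76 mm in the press's frame; axes as the press's. The axis runs along the press's y, 240 mm above the table.
- pawl_knob (a point): Middle of the pawl's round steel knob, 14 mm in diameter, 50 long, sticking out level along the press's +y. It moves on a 40 mm circle about point pawl_pivot: at the start 40 mm from it towards the throat (-x) and 2 mm higher; thrown over, 28 mm towards the column and 28 mm higher. Wheel and pawl end 28 mm from this point towards the press. The pawl weighs 0.12 kg and swings freely.
- plaque_mid (a point): Centre of the plaque in the press: wooden board 180 long (its x) x 56 wide (y) x 22 thick (z), two glued layers, bark on the long edges, 0.1 to 0.2 kg. It lies on the anvil, along the press's x, under the pad, and sticks out of the throat; its middle is about 80 mm from the press's origin towards -x, so that its outer 80 mm are clear of the head.
- rack_bay (a point): Centre of the free half of the slatted wooden drying rack, on the top of the slats, 40 mm above the table; x lies along the half's length, z up. The rack (200 x 200 mm) is fixed; its middle is 50 mm from here along this point's +y. Slats cross it, 18 wide, at x = -85, 0 and 85.
- plaque_b_mid (a point): Centre of the other plaque, 160 x 60 x 20 mm, lying in the other half of the rack along the rack's x. To be left alone.
- tin: Closed varnish tin, radius 43, 108 high; origin at the centre of its underside. To be left alone.
- glue: White glue bottle, radius 29, 170 high; origin at the centre of its underside. To be left alone.
- brush_jar: Glass jar with three brushes, radius 36, 195 high over the brushes; origin at the centre of its underside. To be left alone.
- mug: White mug, radius 39, 92 high, handle on its +y side; origin at the centre of its underside. To be left alone.
- slice_a: Wood slice, radius 50, 18 thick; origin at the centre of its underside. To be left alone.
- slice_b: Wood slice, radius 46, 22 thick; origin at the centre of its underside. To be left alone.
- brush: Flat brush 180 long lying on the table. To be left alone.
- pad (a point): Centre of the underside of the ram's round pad (radius 30, 12 thick), on the ram axis, 65 mm above the table at the start; axes as the press's. Above it a bar 25 mm square, 200 mm to its top, slides up through the head; the pad rises with the ram.
There are look-alikes about, which are no part of the job. What is shaped like the part that bears plaque_mid but turquoise is not meant.

How it is judged:
On the way, in this order (a step that is already met when the one before it is completed fails the run):
1. the pawl is thrown right over (beyond 1.9 rad) while the ram is still down (under 4 mm) (value of joint pawl above 1.9 rad and value of joint ram below 0.004 m), for 0.2 s.
2. the ram is 30 mm up (at least 28), the pawl still thrown over and the plaque still on the anvil (within 15 mm of its start) (value of joint ram above 0.028 m and value of joint pawl above 1.9 rad and distance of plaque_mid from where it was at the start of the episode below 0.015 m), for 0.2 s.
At the end, for the whole second after the job is handed in: The ram is 30 mm up (at least 28) and the pawl thrown over beyond 1.9 rad; the plaque rests flat (within 0.08 rad) on the slats of the rack's free half, its centre within 25 mm lengthwise and 20 mm sideways of the half's centre, lengthwise within 0.2 rad, at rest and released (value of joint ram above 0.028 m and value of joint pawl above 1.9 rad and x of plaque_mid in the frame of rack_bay between -0.025 and 0.025 m and y of plaque_mid in the frame of rack_bay between -0.02 and 0.02 m and z of plaque_mid in the frame of rack_bay between 0.006 and 0.016 m and angle between plaque_mid's own z axis and vertical below 0.08 rad and angle between the x axis of plaque_mid and the x axis of rack_bay, either way round below 0.2 rad and linear speed of plaque below 0.02 m/s); the robot touches nothing.
It fails at once if the plaque is slammed on the rack (over 90 N) (contact force between plaque and rack above 90 N).
It fails at once if the plaque is let fall, moving faster than 0.4 m/s with nothing touching it (a drop of over 8 mm) (linear speed of plaque above 0.4 m/s and contact force between plaque and anything else below 0.01 N).
It fails at once if the other plaque is shifted by more than 12 mm (distance of plaque_b_mid from where it was at the start of the episode above 0.012 m).
It fails at once if the tin, bottle, jar, mug, a slice or the brush is shifted by more than 20 mm (distance of any of tin, glue, brush_jar, mug, slice_a, slice_b, brush from where it was at the start of the episode above 0.02 m).
It also fails if it takes over 72 s, if anything falls off the work surface, if the arm or the gripper's body presses on something with over 40 N, if the wrist force passes 120 N, or if a joint passes its speed limit or range.

ROBOT

A 6-joint arm with a two-finger parallel gripper is mounted at the origin on the work surface. World frame = base frame: x ahead of the robot, y to its left, z up, the work surface at z = 0. Lengths are in m, angles in rad, forces in N, time in s.
With the tool pointing down it reaches from about 0.3 to 0.775 m from the base axis. Payload 14.6 kg.
Tool frame: the origin (TCP) lies between the finger pads; the fingertips stand 19 mm ahead of it and the grasp point (between the pads) is the TCP (ctrl.finger_overhang is the distance from the TCP to the fingertips, in m); z points along the fingers, y is the direction in which the jaws open and shut (so a half turn about z gives the same grasp; the last joint's range is limited). The gripper opens to 94 mm and grips with 3 to 60 N. Pads are 16 mm wide; open, the fingers measure 119 mm over their backs; the gripper's body (75 mm by 177 mm) begins 78 mm behind the grasp point.
Start: joints at [1.208, 0.3, 1.521, -0, 1.321, -0.067], TCP at [0.16, 0.526, 0.224] pointing down, gripper open.
Joint ranges: [-3.03, 3.03], [-0.79, 2.21], [0.23, 2.52], [-1.04, 4.18], [0, 3.07], [-2.55, 2.55]. Speed limits (rad/s): [2.22, 2.22, 2.57, 3.14, 3.14, 3.14].

INTERFACE

Orientations are given as [roll, pitch, yaw] about the fixed x, y, z axes, in that order (R = Rz(yaw) Ry(pitch) Rx(roll)).
In Python, from station import ctrl gives the robot as it stands.
- The arm moves only by the tool send_rows, never from a script. Its argument "series" is a list of rows, each a list of 7 numbers: the turn, a rotation vector about the tool's x, y, z in degrees, then the shift along the tool's x, y, z in m, then the gripper's target within -1 to 1 (fully open at 1, half-way at 0, shut at -1). A call has 1 to 8 rows; each row is the pose to reach, as a shift and turn from the pose commanded when the call began, along the tool's axes at that moment; what a row does not reach only later rows make up. A row lasts 1/10 s, in which the tool goes at most 50 mm and 8.59 degrees, less where a joint would pass 70% of its speed; a pose out of reach is approached as far as the arm can. A call with a gripper value outside its range is refused whole. The fingers move at their own pace and stop on an object; "force" is the grip in N (left out, the last holds). Time passes only in rows, so rows that repeat a pose let the fingers close. It gives the time, the measured TCP pose, the force and the opening at its end, in the units of the state.
- ctrl.get_obs(): the state, without advancing time (a new reading comes with each control period).
- ctrl.camera(name): name is "side" or "top"; returns a dict with "pixels" (420x560x3 uint8, red, green, blue), "z_map" (420x560 float32, m along the optical axis (not along the pixel's ray), 0 where there is no reading), "fov_y" (degrees; the focal length in pixels is half the picture's height over the tangent of half this angle, whatever the lens; pixels are square), "cx", "cy" (the principal point, pixels), "k1" (the pictures are not rectified: a ray, as slopes to the right and down, at radius r is drawn at 1 + k1 r^2 times it, then the intrinsics apply), "R" (3x3) and "t" (3): a world point X has camera coordinates R X + t. Camera axes: x right, y down, z forward; pixel columns grow to the right and rows downward; lengths in m; the calibration is good to about 2 mm. A picture is of the moment at which its call begins.
- ctrl.hand_in(): hands the job in, once; it reports no verdict.
The state is a dict: "time_s": time; "qpos": joint angles; "joint_vel": joint speeds; "tau": joint torques, N m; "ee_pos": TCP position; "eef_rot": TCP orientation; "force": force on the tool from outside, world axes, zero at the start; "moment": the same for the moment, N m; "grip_width": finger opening in m.
Only numpy, scipy, OpenCV 4.12 (cv2) and the standard library are available. Lean on these libraries where they do the work, as an engineer would, in place of code of your own. Each camera call takes 0.05 s, during which the arm holds its last target.

## Working session

There is one attempt and no reset: what is moved stays moved. The work goes in short steps, Python scripts to look and compute and a tool call to move; the robot and the scene stay as the last step left them, time stands still between calls to the robot, and variables do not carry over. Pictures are saved under pics/ and viewed, and the job is handed in when it is done.

Besides the shell and the picture viewer there is one more tool, called after "Request:" in YAML: its name, and indented under it one key for each argument. send_rows: Moves the arm, as the interface text tells. Its arguments: {"type":"object","properties":{"series":{"type":"array"},"force":{"type":"number"}},"required":["series"]}

```bash
mkdir -p pics; ls
cat > h.py <<'E'
import numpy as np, cv2
from station import ctrl
def grab(n,tag):
    c=ctrl.camera(n); np.savez(f'pics/{n}_{tag}.npz',**c)
    cv2.imwrite(f'pics/{n}_{tag}.png',cv2.cvtColor(c['pixels'],cv2.COLOR_RGB2BGR)); return c
def load(n,tag): return dict(np.load(f'pics/{n}_{tag}.npz'))
def f(c): return 210/np.tan(np.radians(c['fov_y'])/2)
def K(c): F=f(c); return np.array([[F,0,c['cx']],[0,F,c['cy']],[0,0,1.]])
def D(c): return np.array([float(c['k1']),0,0,0.])
def ray(c,u,v):
    p=cv2.undistortPoints(np.array([[[u,v]]],float),K(c),D(c))[0,0]
    return np.array([p[0],p[1],1.])
def at_depth(c,u,v,w=1):
    z=c['z_map'][int(round(v))-w:int(round(v))+w+1,int(round(u))-w:int(round(u))+w+1]; z=np.median(z[z>0]) if (z>0).any() else np.nan
    return c['R'].T@(ray(c,u,v)*z-c['t'])
def at_h(c,u,v,h):
    d=c['R'].T@ray(c,u,v); o=-c['R'].T@c['t']; return o+d*(h-o[2])/d[2]
def proj(c,X):
    X=np.atleast_2d(X).astype(float); r=cv2.Rodrigues(np.asarray(c['R'],float))[0]
    return cv2.projectPoints(X,r,np.asarray(c['t'],float),K(c),D(c))[0][:,0]
def cloud(c):
    H,W=c['z_map'].shape; uv=np.stack(np.meshgrid(np.arange(W),np.arange(H)),-1).reshape(-1,1,2).astype(float)
    p=cv2.undistortPoints(uv,K(c),D(c))[:,0]; z=c['z_map'].reshape(-1,1)
    X=(np.hstack([p,np.ones((len(p),1))])*z-c['t'])@c['R']; X[z[:,0]==0]=np.nan
    return X.reshape(H,W,3)
E
python3 - <<'E'
from h import *
np.set_printoptions(precision=3,suppress=True)
for n in ('side','top'):
    c=grab(n,'0'); print(n,c['fov_y'],c['k1'],c['R'],c['t'],-c['R'].T@c['t'])
print(ctrl.get_obs())
E
```

```text
pics
side 51.21441306868063 -0.13093888387602823 [[ 0.825 -0.566  0.008]
 [-0.331 -0.494 -0.804]
 [ 0.459  0.66  -0.595]] [-0.392  0.347  1.205] [-0.115 -0.846  0.999]
top 53.75484659710886 -0.11570052224836117 [[ 0.019 -1.     0.005]
 [-0.978 -0.02  -0.206]
 [ 0.206 -0.001 -0.979]] [0.069 0.538 1.255] [0.267 0.08  1.339]
{'time_s': 0.1, 'qpos': array([ 1.208,  0.3  ,  1.521, -0.   ,  1.321, -0.067]), 'joint_vel': array([-0.001,  0.   , -0.002, -0.   ,  0.001,  0.001]), 'tau': array([ -0.001, -53.264, -35.329,   0.071,   0.023,  -0.   ]), 'ee_pos': array([0.16 , 0.526, 0.224]), 'eef_rot': array([-3.141, -0.   ,  2.846]), 'force': array([ 0.304, -0.435, -0.469]), 'moment': array([ 0.036, -0.   ,  0.034]), 'grip_width': 0.09391206376336671}
```

View pics/side_0.png

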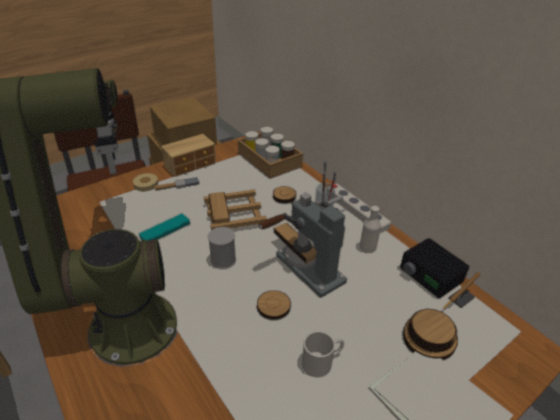

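View pics/top_0.png

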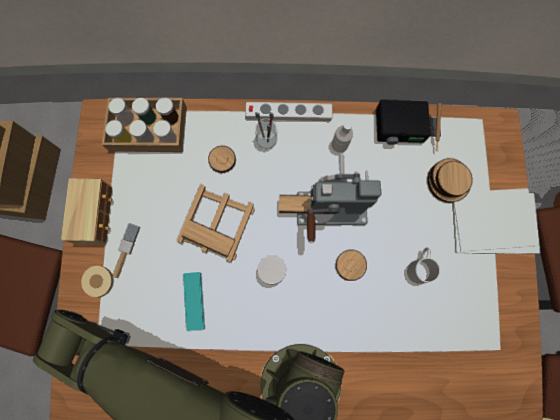

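Run:
```python
from h import *
t=load('top','0');s=load('side','0')
def crop(c,x,y,w,h,k,n):
    im=cv2.cvtColor(c['pixels'],cv2.COLOR_RGB2BGR)[y:y+h,x:x+w]
    cv2.imwrite('pics/'+n,cv2.resize(im,None,fx=k,fy=k,interpolation=cv2.INTER_CUBIC))
crop(t,270,140,120,90,6,'t_press.png');crop(t,170,170,100,95,6,'t_rack.png');crop(s,250,170,110,125,5,'s_press.png')
```

```text
(no output)
```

View pics/t_press.png

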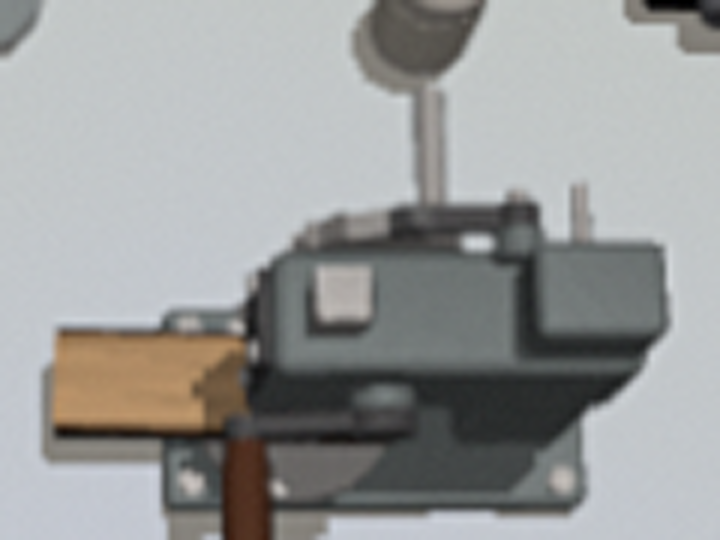

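View pics/t_rack.png

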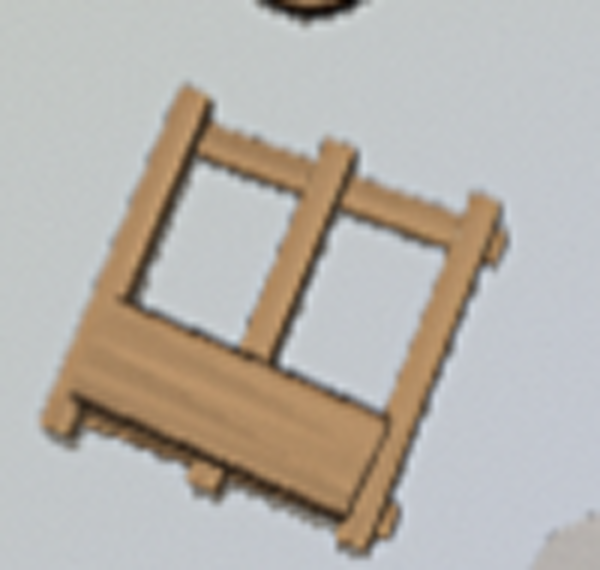

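View pics/s_press.png

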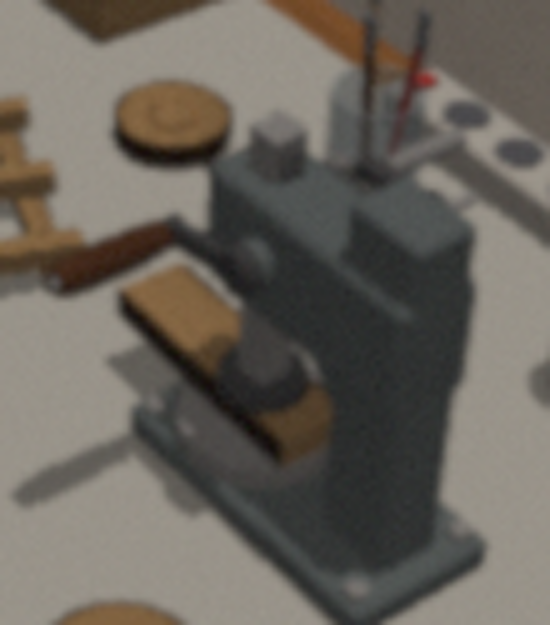

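```bash
cat > fit.py <<'E'
from h import *
from scipy.optimize import least_squares
np.set_printoptions(precision=4,suppress=True)
t=load('top','0');s=load('side','0')
# press model pts (mm, press frame) -> top pixel
P=[((40,22,275),(540,243)),((100,22,275),(664,243)),((100,-22,275),(664,332)),((40,-22,275),(538,333)),
((-115,-55,25),(168,508)),((115,-55,25),(583,507)),((-115,55,25),(166,312)),((-85,-30,235),(272,374)),((-85,30,235),(275,252))]
M=np.array([p[0] for p in P])/1e3; uv=np.array([p[1] for p in P])/6+np.array([270,140])-0.4
# side
S=[((100,-22,275),(412,245)),((100,22,275),(470,232)),((115,-55,25),(358,620)),((115,55,25),(482,550)),((-115,-55,25),(140,410)),((40,-22,275),(352,210))]
MS=np.array([p[0] for p in S])/1e3; uvS=np.array([p[1] for p in S])/5+np.array([250,170])-0.4
def T(p,M):
    c,sn=np.cos(p[2]),np.sin(p[2]); R=np.array([[c,-sn,0],[sn,c,0],[0,0,1]])
    return M@R.T+np.array([p[0],p[1],0])
r=least_squares(lambda p:np.r_[(proj(t,T(p,M))-uv).ravel(),(proj(s,T(p,MS))-uvS).ravel()],[0.5,-0.05,-1.57],x_scale=[.1,.1,1],loss='soft_l1')
if __name__=='__main__':
    print(r.x,np.degrees(r.x[2])); print(r.fun.reshape(-1,2))
    r2=least_squares(lambda p:(proj(t,T(p,M))-uv).ravel(),r.x,x_scale=[.1,.1,1]); print('top',r2.x)
    r2=least_squares(lambda p:(proj(s,T(p,MS))-uvS).ravel(),r.x,x_scale=[.1,.1,1]); print('side',r2.x)
E
python3 fit.py
python3 - <<'E'
from fit import *
# knob ends
X=cloud(t)
for u,v in [(427,90),(428,110),(430,140),(433,170),(435,200)]:
    print('knob',at_depth(t,270+u/6-.4,140+v/6-.4,0), at_h(t,270+u/6-.4,140+v/6-.4,.249))
p=r.x
for n,m in dict(knob=(0,76,242),knob_end=(0,101,242),pivot=(40,76,240),grip=(-84,-97,184),axis=(-20,-97,195),plq=(-80,0,54),pad=(-45,0,65)).items(): print(n,T(p,np.array(m)/1e3), proj(t,T(p,np.array([m])/1e3)), proj(s,T(p,np.array([m])/1e3)))
# plaque top z
for u,v in [(60,335),(60,425),(150,340),(150,380),(200,340)]: print('plq',at_depth(t,270+u/6-.4,140+v/6-.4,0),at_h(t,270+u/6-.4,140+v/6-.4,.065))
E
```

```text
[ 0.5544 -0.0964 -1.551 ] -88.86743749803725
[[-0.4575 -0.2717]
 [ 0.9413 -0.1742]
 [ 1.8436  0.8871]
 [ 0.5918  0.6717]
 [-0.518  -0.018 ]
 [ 1.2287  0.0739]
 [-0.5306 -0.4799]
 [-3.1825  0.1067]
 [-4.0797 -0.6898]
 [ 1.3983  3.1642]
 [ 1.9246 -0.1201]
 [-0.808   1.0164]
 [ 1.6886 -0.7865]
 [-2.9684 -0.2943]
 [-1.3029 -1.0905]]
top [ 0.5546 -0.0978 -1.5479]
side [ 0.5576 -0.0952 -1.5842]
knob [ 0.657  -0.0918  0.2478] [ 0.6566 -0.0916  0.249 ]
knob [ 0.6472 -0.0921  0.2479] [ 0.6468 -0.0919  0.249 ]
knob [ 0.6326 -0.0928  0.2478] [ 0.6323 -0.0926  0.249 ]
knob [ 0.6182 -0.0939  0.2477] [ 0.6178 -0.0937  0.249 ]
knob [ 0.604  -0.0947  0.2472] [ 0.6034 -0.0944  0.249 ]
knob [ 0.6304 -0.0949  0.242 ] [[341.7179 164.3794]] [[334.3831 201.1088]]
knob_end [ 0.6554 -0.0944  0.242 ] [[341.3918 155.8592]] [[340.6165 198.276 ]]
pivot [ 0.6312 -0.1349  0.24  ] [[355.838  164.6768]] [[343.5966 208.3493]]
grip [ 0.4558 -0.0143  0.184 ] [[310.9923 229.2213]] [[269.884  222.9765]]
axis [ 0.4571 -0.0783  0.195 ] [[334.0995 228.565 ]] [[282.9091 231.5465]]
plq [ 0.5528 -0.0164  0.054 ] [[308.3626 205.6182]] [[294.8512 244.0537]]
pad [ 0.5535 -0.0514  0.065 ] [[319.7032 204.8703]] [[301.7754 247.4712]]
plq [0.5815 0.0756 0.0655] [0.5816 0.0756 0.065 ]
plq [0.5344 0.0747 0.0585] [0.5331 0.0748 0.065 ]
plq [0.5784 0.0284 0.0706] [0.5798 0.0281 0.065 ]
plq [0.5584 0.0279 0.064 ] [0.5582 0.0279 0.065 ]
plq [0.5803 0.0018 0.0654] [0.5804 0.0017 0.065 ]
```

```bash
python3 - <<'E'
import re
a=open('fit.py').read()
a=a.replace(",((-85,-30,235),(272,374)),((-85,30,235),(275,252))]",",((0,101,249),(427,87)),((0,50,249),(435,207)),((-57.5,12.5,265),(317,264)),((-32.5,12.5,265),(374,264)),((-57.5,-12.5,265),(315,325)),((-32.5,-12.5,265),(372,325))]")
open('fit.py','w').write(a)
E
python3 fit.py
python3 - <<'E'
from fit import *
X=cloud(t)
for lo,hi,n in [(.27,.28,'coltop'),(.26,.27,'bartop')]:
    m=(X[...,2]>lo)&(X[...,2]<hi)&(abs(X[...,0]-.55)<.1)&(X[...,1]<.0)&(X[...,1]>-.25)
    q=X[m][:,:2].astype(np.float32); print(n,len(q),cv2.minAreaRect(q*1000), X[m][:,2].mean())
for n,m in dict(colc=(70,0,0),bar=(-45,0,0)).items(): print(n,T(r.x,np.array(m)/1e3))
for n,m in dict(knob=(0,76,242),knob_end=(0,101,242),pivot=(40,76,240),grip=(-84,-97,184),axis=(-20,-97,195),plq=(-80,0,54),pad=(-45,0,65)).items(): print(n,T(r.x,np.array(m)/1e3))
# plaque top pts
m=(X[...,2]>.055)&(X[...,2]<.075)&(abs(X[...,0]-.55)<.06)&(X[...,1]<.09)&(X[...,1]>.01)
q=X[m][:,:2].astype(np.float32); print('plq',len(q),cv2.minAreaRect(q*1000))
E
```

```text
[ 0.5545 -0.0952 -1.5506] -88.84204031026682
[[-0.9091 -0.299 ]
 [ 0.493  -0.2115]
 [ 1.3988  0.8503]
 [ 0.1438  0.6447]
 [-0.886  -0.0187]
 [ 0.8657  0.0427]
 [-0.9073 -0.481 ]
 [ 0.5602  0.9026]
 [-0.0985 -1.5259]
 [-0.2807  0.5321]
 [-0.5228  0.5487]
 [ 0.2799 -0.6183]
 [ 0.0828 -0.6082]
 [ 1.1228  2.9188]
 [ 1.6413 -0.3606]
 [-1.0418  0.7546]
 [ 1.4378 -1.0381]
 [-3.18   -0.496 ]
 [-1.5678 -1.3175]]
top [ 0.5544 -0.0951 -1.547 ]
side [ 0.5576 -0.0952 -1.5842]
coltop 318 ((554.7791137695312, -163.68507385253906), (41.82896423339844, 60.093753814697266), 1.449030876159668) 0.2735977745014546
bartop 156 ((570.2921752929688, -116.67462158203125), (153.7809295654297, 74.00720977783203), 88.9098129272461) 0.2649458702283488
colc [ 0.5559 -0.1652  0.    ]
bar [ 0.5535 -0.0502  0.    ]
knob [ 0.6304 -0.0936  0.242 ]
knob_end [ 0.6554 -0.0931  0.242 ]
pivot [ 0.6312 -0.1336  0.24  ]
grip [ 0.4558 -0.0132  0.184 ]
axis [ 0.4571 -0.0771  0.195 ]
plq [ 0.5528 -0.0152  0.054 ]
pad [ 0.5535 -0.0502  0.065 ]
plq 390 ((559.4110107421875, 43.91246795654297), (67.61341094970703, 57.083396911621094), 89.63636779785156)
```

```bash
cat > rack.py <<'E'
from fit import *
o=np.array([170,170])-0.4
# slat top-face centreline ends, bay frame (x,y): far end y=-50, near end y=+150
pts={(-85,-50):(196,92),(0,-50):(339,144),(85,-50):(485,196)}
pr=[((-85-9,-50),(182,86)),((-85+9,-50),(212,97)),((-9,-50),(324,138)),((9,-50),(357,149)),((76,-50),(470,190)),((94,-50),(502,205)),
((-94,150),(44,422)),((-9,150),(190,482)),((94,150),(370,545))]
M2=np.array([[a[0],a[1],40] for a,_ in pr])/1e3; uv2=np.array([b for _,b in pr])/6+o
rk=least_squares(lambda p:(proj(t,T(p,M2))-uv2).ravel(),[.55,.2,1.19],x_scale=[.1,.1,1],loss='soft_l1')
E
python3 - <<'E'
from rack import *
print(rk.x,np.degrees(rk.x[2])); print(rk.fun.reshape(-1,2))
X=cloud(t)
print('pin',[at_depth(t,270+u/6-.4,140+v/6-.4,0) for u,v in[(580,190),(580,210),(580,230)]])
im=cv2.cvtColor(t['pixels'],cv2.COLOR_RGB2BGR)
# overlays
for y in(-50,50,150): cv2.polylines(im,[proj(t,T(rk.x,np.array([[x,y,40] for x in(-94,94)])/1e3)).astype(np.int32)],False,(0,0,255),1)
for x in(-94,-76,-9,9,76,94): cv2.polylines(im,[proj(t,T(rk.x,np.array([[x,y,40] for y in(-50,150)])/1e3)).astype(np.int32)],False,(0,0,255),1)
cv2.imwrite('pics/ov_rack.png',cv2.resize(im[165:270,165:275],None,fx=5,fy=5,interpolation=cv2.INTER_CUBIC))
# side view slats
im=cv2.cvtColor(s['pixels'],cv2.COLOR_RGB2BGR)
for x in(-94,-76,-9,9,76,94): cv2.polylines(im,[proj(s,T(rk.x,np.array([[x,y,40] for y in(-50,150)])/1e3)).astype(np.int32)],False,(0,0,255),1)
cv2.imwrite('pics/ov_rack_s.png',cv2.resize(im[175:240,190:280],None,fx=6,fy=6,interpolation=cv2.INTER_CUBIC))
# glue, jar approx
for n,(u,v) in dict(glue=(347,128),jar=(265,140)).items(): print(n,at_depth(t,u,v))
# plaque edges per column (top surface)
for v in range(190,216): pass
for y in (.02,.03,.04,.05,.06,.07):
    m=(X[...,2]>.060)&(abs(X[...,1]-y)<.003)&(abs(X[...,0]-.556)<.05)&(X[...,2]<.08)
    print(y,X[m][:,0].min(),X[m][:,0].max(),np.median(X[m][:,2]))
E
```

```text
[0.5447 0.2467 1.9546] 111.99170983980267
[[ 48.2737  -0.6235]
 [ 38.067   -0.549 ]
 [ -0.0409  -0.2445]
 [-10.7774  -0.1516]
 [-49.1348   0.2117]
 [-59.7192  -0.3488]
 [ 93.0062   0.5544]
 [ 43.3784   0.093 ]
 [-17.4523   1.1821]]
pin [array([ 0.6058, -0.1589,  0.2619]), array([ 0.598 , -0.1598,  0.2564]), array([ 0.5858, -0.1575,  0.2656])]
glue [ 0.7706 -0.1246  0.1702]
jar [0.757  0.1258 0.0911]
0.02 0.5329991687486626 0.5846706230583476 0.06427367940344085
0.03 0.5324904770397791 0.5843611763315678 0.06290892065591523
0.04 0.5313394379315395 0.5874577133351208 0.06405995992860235
0.05 0.5325962698662521 0.5872353174049563 0.06375613303579603
0.06 0.5323539712659381 0.5866039942225347 0.0641673705151331
0.07 0.531243299567056 0.5866266343352078 0.06400966433396427
```

View pics/ov_rack.png

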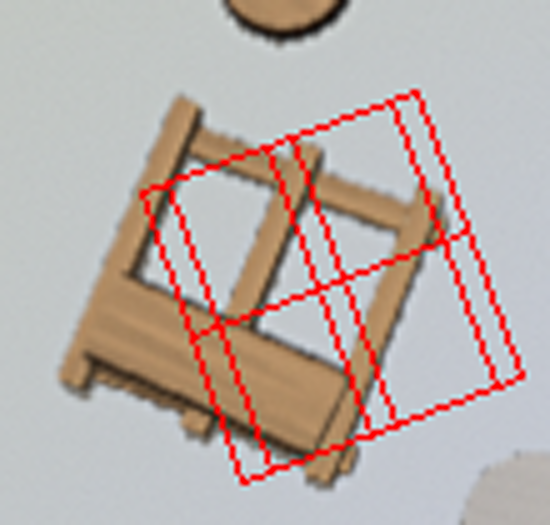

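View pics/ov_rack_s.png

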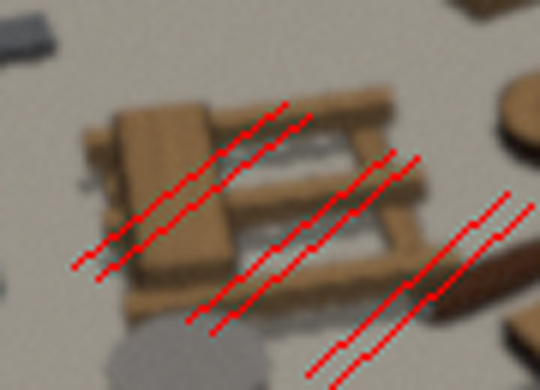

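```bash
sed -i 's/M2=np.array(\[\[a\[0\]/M2=np.array([[-a[0]/' rack.py
python3 - <<'E'
from rack import *
print(rk.x,np.degrees(rk.x[2])); print(rk.fun.reshape(-1,2))
im=cv2.cvtColor(t['pixels'],cv2.COLOR_RGB2BGR)
for x in(-94,-76,-9,9,76,94): cv2.polylines(im,[proj(t,T(rk.x,np.array([[x,y,40] for y in(-50,150)])/1e3)).astype(np.int32)],False,(0,0,255),1)
a=cv2.resize(im[165:270,165:275],None,fx=4,fy=4,interpolation=cv2.INTER_CUBIC)
im=cv2.cvtColor(s['pixels'],cv2.COLOR_RGB2BGR)
for x in(-94,-76,-9,9,76,94): cv2.polylines(im,[proj(s,T(rk.x,np.array([[x,y,40] for y in(-50,150)])/1e3)).astype(np.int32)],False,(0,0,255),1)
b=cv2.resize(im[175:240,190:280],(360,260),interpolation=cv2.INTER_CUBIC)
o=np.zeros((420,800,3),np.uint8); o[:420,:440]=a; o[:260,440:]=b
cv2.imwrite('pics/ov2.png',o)
E
```

```text
[0.5444 0.2634 1.241 ] 71.10448786478304
[[-0.1313 -0.2407]
 [-0.0469 -0.2573]
 [ 0.3644 -0.2746]
 [ 0.0281 -0.2633]
 [ 0.544  -0.1849]
 [ 0.4407 -0.8169]
 [-0.7552  1.0036]
 [-0.4471  0.2627]
 [-0.0637  1.0873]]
```

View pics/ov2.png

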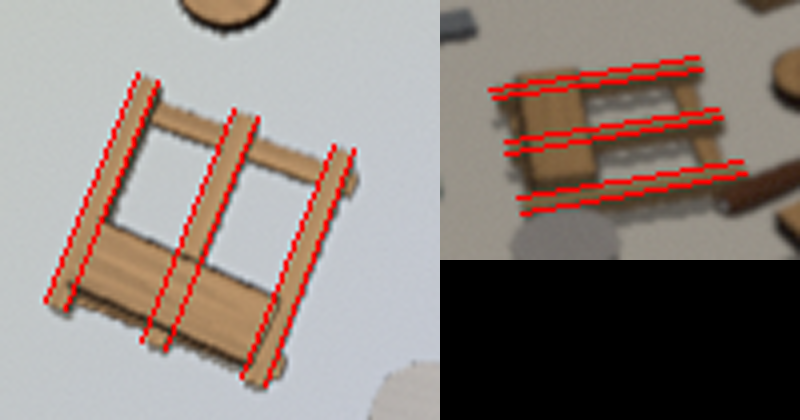

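```bash
cat > mv.py <<'E'
import sys
from h import *
from scipy.spatial.transform import Rotation as Ro
def rel(pos,yaw_deg=None):
    """tool-down targets; yaw_deg: world heading of tool y (jaw axis)"""
    o=ctrl.get_obs(); R0=Ro.from_euler('xyz',o['eef_rot'])
    d=R0.inv().apply(np.array(pos)-o['ee_pos'])
    # tool y=(sin y,-cos y): heading h => y=h+90
    if yaw_deg is None: rv=np.zeros(3)
    else:
        best=None
        for k in(0,180):
            R1=Ro.from_euler('xyz',[np.pi,0,np.radians(yaw_deg+90+k)])
            v=(R0.inv()*R1).as_rotvec()
            if best is None or np.linalg.norm(v)<np.linalg.norm(best): best=v
        rv=np.degrees(best)
    return np.r_[rv.round(1),d.round(4)].tolist()
def st():
    o=ctrl.get_obs(); R=Ro.from_euler('xyz',o['eef_rot'])
    print('t',round(o['time_s'],2),'pos',o['ee_pos'].round(4),'x',R.as_matrix()[:,0].round(3),'y',R.as_matrix()[:,1].round(3),'z',R.as_matrix()[:,2].round(3),'F',o['force'].round(1),'w',round(o['grip_width'],4),'q',o['qpos'].round(2))
E
python3 - <<'E'
from mv import *
st()
print(rel([.16,.526,.34])); print(rel([.634,-.0926,.34],91.2))
E
```

```text
t 0.1 pos [0.1603 0.5259 0.224 ] x [-0.957  0.292  0.   ] y [ 0.292  0.957 -0.001] z [-0.    -0.001 -1.   ] F [ 0.3 -0.4 -0.5] w 0.0939 q [ 1.21  0.3   1.52 -0.    1.32 -0.07]
[0.0, 0.0, 0.0, 0.0003, -0.0001, -0.116]
[-0.1, -0.0, -18.1, -0.6335, -0.4537, -0.1156]
```

Request:
send_rows:
  series:
    - [0,0,0,0,0,-0.05,1]
    - [0,0,0,0,0,-0.1,1]
    - [0,0,-18.1,-0.634,-0.454,-0.116,1]
    - [0,0,-18.1,-0.634,-0.454,-0.116,1]
    - [0,0,-18.1,-0.634,-0.454,-0.116,1]
    - [0,0,-18.1,-0.634,-0.454,-0.116,1]
    - [0,0,-18.1,-0.634,-0.454,-0.116,1]
    - [0,0,-18.1,-0.634,-0.454,-0.116,1]
  force: 10

```text
time_s: 0.9
ee_pos: [0.3397, 0.2913, 0.3305]
eef_rot: [-3.142, -0.0, -3.121]
force: [0.8, 1.0, 0.1]
grip_width: 0.0941
```

Run:
```python
from mv import *
st()
print(rel([.634,-.0926,.34],91.2))
```

```text
t 0.9 pos [0.3397 0.2913 0.3305] x [-1.   -0.02  0.  ] y [-0.02  1.   -0.  ] z [-0. -0. -1.] F [0.8 1.  0.1] w 0.0941 q [ 0.63  0.    1.62 -0.    1.52 -0.96]
[-0.0, -0.0, -0.0, -0.2864, -0.3898, -0.0095]
```

Request:
send_rows:
  series:
    - [0,0,0,-0.286,-0.389,-0.01,1]
    - [0,0,0,-0.286,-0.389,-0.01,1]
    - [0,0,0,-0.286,-0.389,-0.01,1]
    - [0,0,0,-0.286,-0.389,-0.01,1]
    - [0,0,0,-0.286,-0.389,-0.01,1]
    - [0,0,0,-0.286,-0.389,-0.01,1]
    - [0,0,0,-0.286,-0.389,-0.01,1]
    - [0,0,0,-0.286,-0.389,-0.01,1]

```text
time_s: 1.7
ee_pos: [0.5832, -0.0262, 0.3386]
eef_rot: [3.141, -0.0, -3.122]
force: [0.5, 0.8, 1.0]
grip_width: 0.0938
```

Request:
send_rows:
  series:
    - [0,0,0,-0.02,-0.027,0,1]
    - [0,0,0,-0.1,-0.1,0,1]
    - [0,0,0,-0.1,-0.1,0,1]

```text
time_s: 2.0
ee_pos: [0.6789, -0.1182, 0.3388]
eef_rot: [3.142, 0.0, -3.122]
force: [0.3, 0.1, 1.3]
grip_width: 0.0938
```

Run:
```python
from mv import *
st()
print(rel([.634,-.0926,.242],91.2))
```

```text
t 2.0 pos [ 0.6789 -0.1182  0.3388] x [-1.   -0.02 -0.  ] y [-0.02  1.    0.  ] z [ 0.  0. -1.] F [0.3 0.1 1.3] w 0.0938 q [-0.23  0.6   0.84  0.    1.7  -1.82]
[0.0, 0.0, -0.0, 0.0444, 0.0264, 0.0968]
```

Request:
send_rows:
  series:
    - [0,0,0,0.044,0.026,0,1]
    - [0,0,0,0.044,0.026,0,1]
    - [0,0,0,0.044,0.026,0,1]

```text
time_s: 2.3
ee_pos: [0.633, -0.0912, 0.3385]
eef_rot: [3.141, -0.001, -3.121]
force: [-0.2, -0.1, 1.6]
grip_width: 0.0941
```

Run:
```python
from mv import *
st()
print(rel([.634,-.0926,.242],91.2))
grab('top','1'); grab('side','1')
```

```text
t 2.3 pos [ 0.633  -0.0912  0.3385] x [-1.    -0.021  0.001] y [-0.021  1.     0.   ] z [-0.001  0.    -1.   ] F [-0.2 -0.1  1.6] w 0.0941 q [-0.2   0.46  1.04 -0.    1.64 -1.79]
[0.0, -0.1, -0.0, -0.001, -0.0014, 0.0965]
```

View pics/side_1.png

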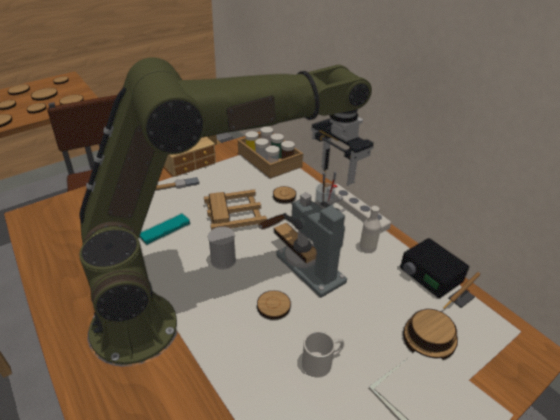

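Request:
send_rows:
  series:
    - [0,0,0,-0.001,-0.001,0.045,1]
    - [0,0,0,-0.001,-0.001,0.09,1]
    - [0,0,0,-0.001,-0.001,0.0965,1]
    - [0,0,0,-0.001,-0.001,0.0965,1]

```text
time_s: 2.8
ee_pos: [0.6344, -0.0926, 0.2445]
eef_rot: [-3.141, 0.002, -3.121]
force: [0.3, -0.7, 0.9]
grip_width: 0.0939
```

Request:
send_rows:
  series:
    - [0,0,0,0,0,0,-1]
    - [0,0,0,0,0,0,-1]
    - [0,0,0,0,0,0,-1]
    - [0,0,0,0,0,0,-1]
    - [0,0,0,0,0,0,-1]
    - [0,0,0,0,0,0,-1]
  force: 8

```text
time_s: 3.4
ee_pos: [0.6346, -0.0926, 0.2424]
eef_rot: [-3.142, 0.0, -3.121]
force: [-0.1, -1.0, 0.0]
grip_width: 0.0494
```

Run:
```python
from mv import *
st()
```

```text
t 3.4 pos [ 0.6346 -0.0926  0.2424] x [-1.   -0.02 -0.  ] y [-0.02  1.   -0.  ] z [ 0. -0. -1.] F [-0.1 -1.   0. ] w 0.0494 q [-0.2   0.5   1.21 -0.    1.44 -1.79]
```

Fingers close at about 75 mm/s; more time is needed.

Request:
send_rows:
  series:
    - [0,0,0,0,0,0,-1]
    - [0,0,0,0,0,0,-1]
    - [0,0,0,0,0,0,-1]
    - [0,0,0,0,0,0,-1]
    - [0,0,0,0,0,0,-1]
    - [0,0,0,0,0,0,-1]
  force: 8

```text
time_s: 4.0
ee_pos: [0.6346, -0.094, 0.2423]
eef_rot: [-3.139, 0.0, -3.123]
force: [0.6, -8.0, -0.6]
grip_width: 0.0135
```

Run:
```python
from mv import *
st()
# arc rows: pivot rel to knob start (press x,z): start (-40,+2) ; tool y ~ world +y = -press x ; tool z down
a0=np.arctan2(2,40)
for i,a in enumerate(np.linspace(0,2.0,17)):
    px=-40.05*np.cos(a0+a); pz=40.05*np.sin(a0+a)
    print(i,round(a,2),'ty',round(-(px+40)/1e3,4),'tz',round(-(pz-2)/1e3,4))
```

```text
t 4.0 pos [ 0.6346 -0.094   0.2423] x [-1.    -0.019 -0.   ] y [-0.019  1.    -0.002] z [ 0.    -0.002 -1.   ] F [ 0.6 -8.  -0.6] w 0.0135 q [-0.2   0.5   1.21 -0.    1.44 -1.79]
0 0.0 ty 0.0 tz -0.0
1 0.12 ty -0.0006 tz -0.005
2 0.25 ty -0.0017 tz -0.0098
3 0.38 ty -0.0035 tz -0.0145
4 0.5 ty -0.0059 tz -0.0189
5 0.62 ty -0.0087 tz -0.023
6 0.75 ty -0.0121 tz -0.0267
7 0.88 ty -0.0159 tz -0.03
8 1.0 ty -0.0201 tz -0.0327
9 1.12 ty -0.0246 tz -0.035
10 1.25 ty -0.0293 tz -0.0366
11 1.38 ty -0.0342 tz -0.0376
12 1.5 ty -0.0392 tz -0.038
13 1.62 ty -0.0442 tz -0.0378
14 1.75 ty -0.0491 tz -0.037
15 1.88 ty -0.0539 tz -0.0356
16 2.0 ty -0.0585 tz -0.0335
```

Request:
send_rows:
  series:
    - [0,0,0,0,-0.002,-0.005,-1]
    - [0,0,0,0,-0.003,-0.01,-1]
    - [0,0,0,0,-0.005,-0.0145,-1]
    - [0,0,0,0,-0.0075,-0.019,-1]
    - [0,0,0,0,-0.01,-0.023,-1]
    - [0,0,0,0,-0.0135,-0.0267,-1]
    - [0,0,0,0,-0.0175,-0.03,-1]
    - [0,0,0,0,-0.0215,-0.0327,-1]
  force: 8

```text
time_s: 4.8
ee_pos: [0.6354, -0.1118, 0.2779]
eef_rot: [3.139, 0.003, -3.119]
force: [-1.1, 15.4, 12.9]
grip_width: 0.0165
```

Run:
```python
from mv import *
st()
```

```text
t 4.8 pos [ 0.6354 -0.1118  0.2779] x [-1.    -0.022 -0.003] y [-0.022  1.     0.003] z [ 0.003  0.003 -1.   ] F [-1.1 15.4 12.9] w 0.0165 q [-0.23  0.49  1.14  0.    1.51 -1.83]
```

Run:
```python
from mv import *
t=grab('top','2'); s=grab('side','2')
a=cv2.resize(cv2.cvtColor(t['pixels'],4)[140:215,290:390],(400,300),interpolation=2)
b=cv2.resize(cv2.cvtColor(s['pixels'],4)[130:230,290:390],(400,400),interpolation=2)
o=np.zeros((400,800,3),np.uint8);o[:300,:400]=a;o[:,400:]=b;cv2.imwrite('pics/c2.png',o)
st()
```

```text
t 4.9 pos [ 0.6356 -0.113   0.278 ] x [-1.    -0.021 -0.004] y [-0.021  1.     0.001] z [ 0.004  0.001 -1.   ] F [-1.5  9.4 11.5] w 0.0139 q [-0.23  0.49  1.14  0.    1.51 -1.83]
```

View pics/c2.png

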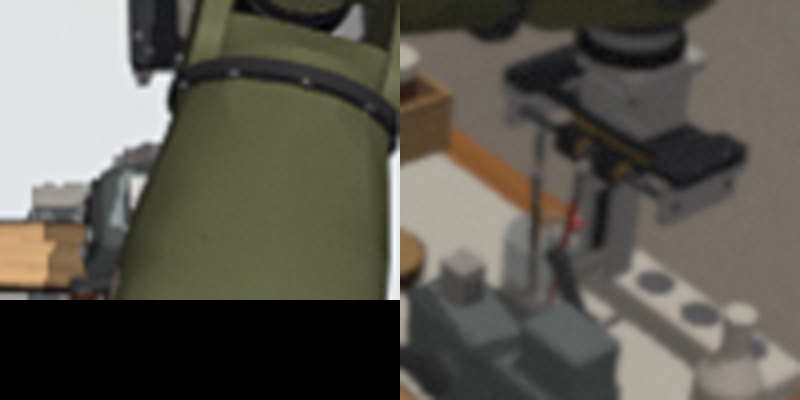

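Request:
send_rows:
  series:
    - [0,0,0,0,-0.0035,-0.0043,-1]
    - [0,0,0,0,-0.008,-0.006,-1]
    - [0,0,0,0,-0.013,-0.007,-1]
    - [0,0,0,0,-0.018,-0.0073,-1]
  force: 6

```text
time_s: 5.3
ee_pos: [0.6356, -0.1326, 0.2828]
eef_rot: [-3.141, 0.001, -3.122]
force: [2.5, 2.8, 2.4]
grip_width: 0.0137
```

Run:
```python
from mv import *
st()
```

```text
t 5.3 pos [ 0.6356 -0.1326  0.2828] x [-1.    -0.02  -0.001] y [-0.02  1.   -0.  ] z [ 0.001 -0.    -1.   ] F [2.5 2.8 2.4] w 0.0137 q [-0.26  0.5   1.11 -0.    1.53 -1.85]
```

Request:
send_rows:
  series:
    - [0,0,0,0,-0.005,0.0002,-1]
    - [0,0,0,0,-0.01,0.001,-1]
    - [0,0,0,0,-0.015,0.0025,-1]
    - [0,0,0,0,-0.0195,0.0045,-1]
    - [0,0,0,0,-0.0235,0.007,-1]
    - [0,0,0,0,-0.0255,0.0085,-1]
  force: 6

```text
time_s: 5.9
ee_pos: [0.6357, -0.1581, 0.2732]
eef_rot: [3.142, -0.001, -3.122]
force: [-0.8, 1.0, 1.5]
grip_width: 0.0136
```

Run:
```python
from mv import *
st()
t=grab('top','3'); s=grab('side','3')
a=cv2.resize(cv2.cvtColor(t['pixels'],4)[140:215,290:390],(400,300),interpolation=2)
b=cv2.resize(cv2.cvtColor(s['pixels'],4)[130:230,290:390],(400,400),interpolation=2)
o=np.zeros((400,800,3),np.uint8);o[:300,:400]=a;o[:,400:]=b;cv2.imwrite('pics/c3.png',o)
```

```text
t 5.9 pos [ 0.6357 -0.1581  0.2732] x [-1.    -0.02   0.001] y [-0.02  1.    0.  ] z [-0.001  0.    -1.   ] F [-0.8  1.   1.5] w 0.0136 q [-0.3   0.52  1.11 -0.    1.52 -1.89]
```

View pics/c3.png

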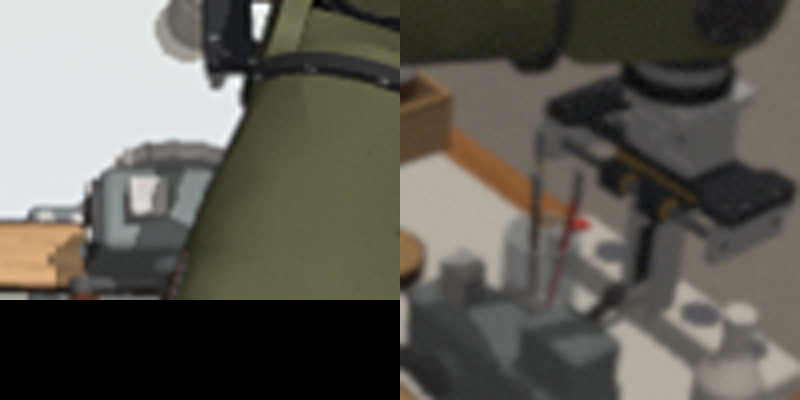

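Request:
send_rows:
  series:
    - [0,0,0,0,0,0,0.2]
    - [0,0,0,0,0,0,0.2]
    - [0,0,0,0,0,0,0.2]
    - [0,0,0,0,0,0,0.2]
    - [0,0,0,0,0,0,0.2]
    - [0,0,0,0,0,0,0.2]

```text
time_s: 6.6
ee_pos: [0.6359, -0.1575, 0.2738]
eef_rot: [-3.142, 0.0, -3.121]
force: [-0.4, -0.1, 0.2]
grip_width: 0.0557
```

Request:
send_rows:
  series:
    - [0,0,0,0,0,-0.03,0.2]
    - [0,0,0,0,0,-0.06,0.2]
    - [0,0,0,0,0,-0.1,0.2]
    - [0,0,0,0.1,0,-0.1,0.2]
    - [0,0,0,0.1,0,-0.1,0.2]
    - [0,0,0,0.1,0.05,-0.1,0.2]
    - [0,0,0,0.18,0.14,-0.1,0.2]
    - [0,0,0,0.18,0.14,-0.1,0.2]

```text
time_s: 7.4
ee_pos: [0.4657, -0.0351, 0.3735]
eef_rot: [3.141, -0.0, -3.122]
force: [1.0, 1.2, -0.2]
grip_width: 0.0563
```

Run:
```python
from mv import *
st()
t=grab('top','4'); s=grab('side','4')
a=cv2.resize(cv2.cvtColor(t['pixels'],4)[140:215,290:390],(400,300),interpolation=2)
b=cv2.resize(cv2.cvtColor(s['pixels'],4)[160:260,280:380],(400,400),interpolation=2)
o=np.zeros((400,800,3),np.uint8);o[:300,:400]=a;o[:,400:]=b;cv2.imwrite('pics/c4.png',o)
```

```text
t 7.4 pos [ 0.4657 -0.0351  0.3735] x [-1.   -0.02  0.  ] y [-0.02  1.    0.  ] z [-0.  0. -1.] F [ 1.   1.2 -0.2] w 0.0563 q [-0.15  0.04  1.48  0.    1.62 -1.74]
```

View pics/c4.png

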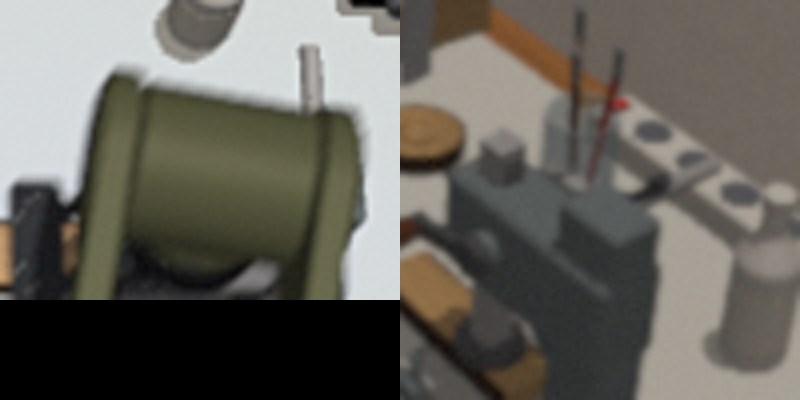

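Run:
```python
from mv import *
from fit import T,r
t=load('top','0')
for v in (215,220,225,230,235): 
    for u in (311,): print(v,at_depth(t,u,v,0))
print(rel(T(r.x,np.array([-84,-105,184])/1e3),91.2),T(r.x,np.array([-84,-105,184])/1e3))
t4=load('top','4'); print('knob',[at_depth(t4,290+u/4,140+v/4,0) for u,v in((308,50),(310,80),(312,105))])
```

```text
215 [ 0.4948 -0.0134  0.1936]
220 [ 0.4806 -0.0135  0.1929]
225 [ 0.4653 -0.0131  0.199 ]
230 [ 0.4522 -0.0137  0.1923]
235 [ 0.4376 -0.0135  0.1952]
[0.0, 0.1, 0.1, 0.0166, 0.0204, 0.1911] [ 0.4478 -0.0133  0.184 ]
knob [array([ 0.6552, -0.1596,  0.2751]), array([ 0.6338, -0.1604,  0.2747]), array([ 0.6158, -0.161 ,  0.2756])]
```

Request:
send_rows:
  series:
    - [0,0,0,0.017,0.02,0.02,1]
    - [0,0,0,0.017,0.02,0.04,1]
    - [0,0,0,0.017,0.02,0.06,1]
    - [0,0,0,0.017,0.02,0.08,1]
    - [0,0,0,0.017,0.02,0.11,1]
    - [0,0,0,0.017,0.02,0.15,1]
    - [0,0,0,0.017,0.02,0.188,1]
    - [0,0,0,0.017,0.02,0.188,1]

```text
time_s: 8.3
ee_pos: [0.448, -0.0166, 0.1822]
eef_rot: [3.141, -0.007, -3.122]
force: [0.2, 0.4, 0.0]
grip_width: 0.0943
```

Run:
```python
from mv import *
st()
```

```text
t 8.3 pos [ 0.448  -0.0166  0.1822] x [-1.    -0.02   0.007] y [-0.02   1.     0.001] z [-0.007  0.001 -1.   ] F [0.2 0.4 0. ] w 0.0943 q [-0.12  0.12  1.84 -0.    1.19 -1.71]
```

Request:
send_rows:
  series:
    - [0,0,0,0,0.003,-0.002,-1]
    - [0,0,0,0,0.003,-0.002,-1]
    - [0,0,0,0,0.003,-0.002,-1]
    - [0,0,0,0,0.003,-0.002,-1]
    - [0,0,0,0,0.003,-0.002,-1]
    - [0,0,0,0,0.003,-0.002,-1]
    - [0,0,0,0,0.003,-0.002,-1]
    - [0,0,0,0,0.003,-0.002,-1]
  force: 25

```text
time_s: 9.1
ee_pos: [0.4495, -0.0136, 0.1878]
eef_rot: [-3.142, -0.0, -3.122]
force: [-0.1, 1.0, 0.2]
grip_width: 0.0335
```

Request:
send_rows:
  series:
    - [0,0,0,0,0,0,-1]
    - [0,0,0,0,0,0,-1]
    - [0,0,0,0,0,0,-1]
    - [0,0,0,0,0,0,-1]
  force: 25

```text
time_s: 9.5
ee_pos: [0.4495, -0.014, 0.1878]
eef_rot: [-3.141, -0.0, -3.122]
force: [-0.4, -5.8, 0.3]
grip_width: 0.0244
```

Run:
```python
from mv import *
st()
a0=np.arctan2(-11,64)
for i,a in enumerate(np.linspace(0,2.6,27)):
    px=-65*np.cos(a0+a); pz=65*np.sin(a0+a)
    print(i,round(a,2),'ty',round(-(px+64)/1e3,4),'tz',round(-(pz+11)/1e3,4))
```

```text
t 9.5 pos [ 0.4495 -0.014   0.1878] x [-1.   -0.02  0.  ] y [-0.02   1.    -0.001] z [-0.    -0.001 -1.   ] F [-0.4 -5.8  0.3] w 0.0244 q [-0.11  0.11  1.84 -0.    1.19 -1.7 ]
0 0.0 ty 0.0001 tz 0.0
1 0.1 ty 0.0008 tz -0.0064
2 0.2 ty 0.001 tz -0.0129
3 0.3 ty 0.0005 tz -0.0194
4 0.4 ty -0.0007 tz -0.0258
5 0.5 ty -0.0025 tz -0.032
6 0.6 ty -0.0049 tz -0.0381
7 0.7 ty -0.0079 tz -0.0438
8 0.8 ty -0.0115 tz -0.0493
9 0.9 ty -0.0156 tz -0.0543
10 1.0 ty -0.0201 tz -0.059
11 1.1 ty -0.0251 tz -0.0631
12 1.2 ty -0.0305 tz -0.0667
13 1.3 ty -0.0363 tz -0.0698
14 1.4 ty -0.0423 tz -0.0723
15 1.5 ty -0.0485 tz -0.0741
16 1.6 ty -0.0549 tz -0.0754
17 1.7 ty -0.0613 tz -0.0759
18 1.8 ty -0.0678 tz -0.0759
19 1.9 ty -0.0743 tz -0.0752
20 2.0 ty -0.0806 tz -0.0738
21 2.1 ty -0.0868 tz -0.0719
22 2.2 ty -0.0928 tz -0.0693
23 2.3 ty -0.0985 tz -0.0661
24 2.4 ty -0.1038 tz -0.0624
25 2.5 ty -0.1087 tz -0.0582
26 2.6 ty -0.1132 tz -0.0535
```

Request:
send_rows:
  series:
    - [0,0,0,0,0.0005,-0.0064,-1]
    - [0,0,0,0,0.0005,-0.0129,-1]
    - [0,0,0,0,0,-0.0194,-1]
    - [0,0,0,0,-0.001,-0.0258,-1]
    - [0,0,0,0,-0.003,-0.032,-1]
    - [0,0,0,0,-0.0052,-0.038,-1]
    - [0,0,0,0,-0.0082,-0.0438,-1]
    - [0,0,0,0,-0.0118,-0.0493,-1]
  force: 25

```text
time_s: 10.3
ee_pos: [0.4497, -0.0255, 0.2375]
eef_rot: [3.141, -0.0, -3.121]
force: [3.4, -1.0, -10.8]
grip_width: 0.0246
```

Run:
```python
from mv import *
st()
```

```text
t 10.3 pos [ 0.4497 -0.0255  0.2375] x [-1.   -0.02  0.  ] y [-0.02  1.    0.  ] z [-0.  0. -1.] F [  3.4  -1.  -10.8] w 0.0246 q [-0.14  0.06  1.77  0.    1.31 -1.73]
```

Request:
send_rows:
  series:
    - [0,0,0,0,-0.0041,-0.005,-1]
    - [0,0,0,0,-0.0086,-0.0097,-1]
    - [0,0,0,0,-0.0136,-0.0138,-1]
    - [0,0,0,0,-0.019,-0.0174,-1]
    - [0,0,0,0,-0.0248,-0.0205,-1]
    - [0,0,0,0,-0.0308,-0.023,-1]
    - [0,0,0,0,-0.037,-0.0248,-1]
    - [0,0,0,0,-0.0434,-0.0261,-1]
  force: 25

```text
time_s: 11.1
ee_pos: [0.4507, -0.0688, 0.2636]
eef_rot: [3.141, 0.0, -3.121]
force: [2.8, 6.3, -7.5]
grip_width: 0.0242
```

Run:
```python
from mv import *
st()
```

```text
t 11.1 pos [ 0.4507 -0.0688  0.2636] x [-1.   -0.02 -0.  ] y [-0.02   1.     0.001] z [ 0.     0.001 -1.   ] F [ 2.8  6.3 -7.5] w 0.0242 q [-0.23  0.06  1.72  0.    1.37 -1.82]
```

Request:
send_rows:
  series:
    - [0,0,0,0,-0.0064,-0.0005,-1]
    - [0,0,0,0,-0.0129,-0.0005,-1]
    - [0,0,0,0,-0.0194,0.0002,-1]
    - [0,0,0,0,-0.0257,0.0016,-1]
    - [0,0,0,0,-0.0319,0.0035,-1]
    - [0,0,0,0,-0.0379,0.0061,-1]
    - [0,0,0,0,-0.0436,0.0093,-1]
    - [0,0,0,0,-0.0489,0.013,-1]
  force: 25

```text
time_s: 11.9
ee_pos: [0.4518, -0.1176, 0.2511]
eef_rot: [3.141, 0.001, -3.121]
force: [0.4, 8.8, 0.2]
grip_width: 0.0245
```

Request:
send_rows:
  series:
    - [0,0,0,0,-0.0049,0.0042,-1]
    - [0,0,0,0,-0.0094,0.0089,-1]
    - [0,0,0,0,-0.0134,0.0141,-1]
    - [0,0,0,0,-0.0134,0.0141,-1]
    - [0,0,0,0,-0.0134,0.0141,-1]
  force: 25

```text
time_s: 12.4
ee_pos: [0.452, -0.1314, 0.2367]
eef_rot: [-3.141, 0.001, -3.122]
force: [2.5, 0.2, -3.1]
grip_width: 0.0242
```

Run:
```python
from mv import *
st()
s=grab('side','5')
cv2.imwrite('pics/c5.png',cv2.resize(cv2.cvtColor(s['pixels'],4)[150:290,230:380],(750,700)[:2] if 0 else (640,597),interpolation=2))
```

```text
t 12.4 pos [ 0.452  -0.1314  0.2367] x [-1.    -0.02  -0.001] y [-0.02  1.   -0.  ] z [ 0.001 -0.    -1.   ] F [ 2.5  0.2 -3.1] w 0.0242 q [-0.36  0.11  1.72 -0.    1.31 -1.95]
```

View pics/c5.png

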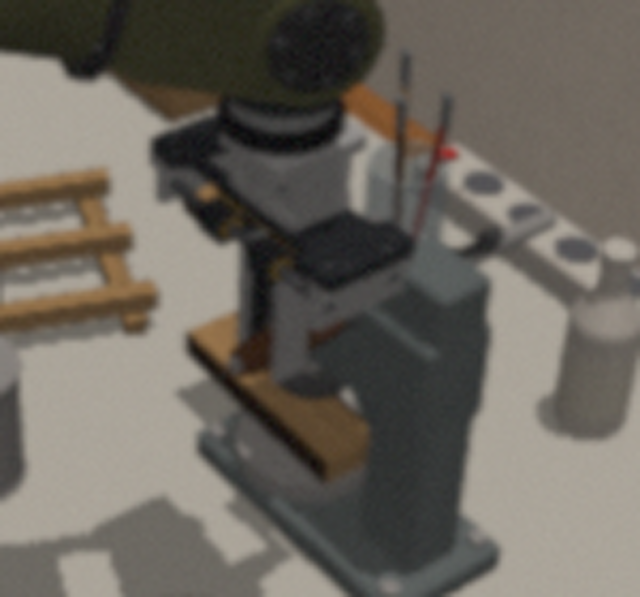

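Request:
send_rows:
  series:
    - [0,0,0,0,0,0,1]
    - [0,0,0,0,0,0,1]
    - [0,0,0,0,0,0,1]
    - [0,0,0,0,0,0,1]
    - [0,0,0,0,0,0,1]
    - [0,0,0,0,0,-0.03,1]
    - [0,0,0,0,0,-0.07,1]
    - [0,0,0,0,0,-0.11,1]

```text
time_s: 13.25
ee_pos: [0.4516, -0.1309, 0.3475]
eef_rot: [3.141, -0.001, -3.121]
force: [-0.1, 0.3, 0.7]
grip_width: 0.0845
```

Request:
send_rows:
  series:
    - [0,0,0,0,0.05,0,1]
    - [0,0,0,0,0.1,0,1]
    - [0,0,0,0,0.15,0,1]
    - [0,0,0,0,0.2,0,1]
    - [0,0,0,0,0.25,0,1]
    - [0,0,0,0,0.3,0,1]
    - [0,0,0,0,0.32,0,1]
    - [0,0,0,0,0.32,0,1]

```text
time_s: 14.05
ee_pos: [0.445, 0.191, 0.3458]
eef_rot: [-3.142, -0.001, -3.118]
force: [0.1, 0.2, -0.1]
grip_width: 0.0938
```

Run:
```python
from mv import *
st()
s=grab('side','6');t=grab('top','6')
a=cv2.resize(cv2.cvtColor(t['pixels'],4)[140:240,270:390],(400,333),interpolation=2)
b=cv2.resize(cv2.cvtColor(s['pixels'],4)[170:300,250:360],(400,473),interpolation=2)
o=np.zeros((473,800,3),np.uint8);o[:333,:400]=a;o[:,400:]=b;cv2.imwrite('pics/c6.png',o)
```

```text
t 14.05 pos [0.445  0.191  0.3458] x [-1.    -0.024  0.001] y [-0.024  1.    -0.   ] z [-0.001 -0.    -1.   ] F [ 0.1  0.2 -0.1] w 0.0938 q [ 0.33  0.09  1.5   0.    1.56 -1.26]
```

View pics/c6.png

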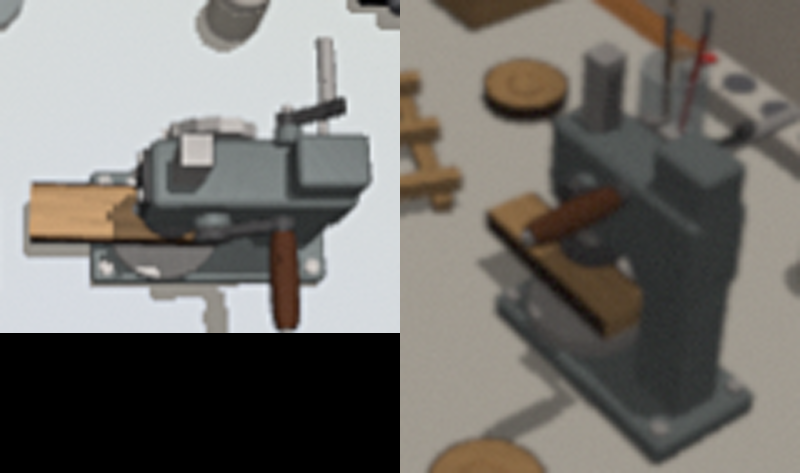

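Run:
```python
from mv import *
t=load('top','6'); X=cloud(t)
print('bar',at_depth(t,270+195/3.333,140+150/3.333,1))
m=(X[...,2]>.058)&(abs(X[...,0]-.556)<.05)&(X[...,2]<.072)&(X[...,1]>.0)&(X[...,1]<.1)
q=X[m]; print(len(q),q.min(0),q.max(0))
for y in np.arange(.005,.076,.01):
    k=q[abs(q[:,1]-y)<.004]; print(round(y,3),k[:,0].min().round(4),k[:,0].max().round(4))
cv2.imwrite('pics/p6.png',cv2.resize(cv2.cvtColor(t['pixels'],4)[185:225,270:330],(780,520),interpolation=2))
```

```text
bar [ 0.55299737 -0.04967801  0.3038273 ]
428 [0.53074471 0.0010051  0.05807926] [0.58795244 0.07756635 0.07141912]
0.005 0.5307 0.5854
0.015 0.5334 0.5851
0.025 0.5323 0.5848
0.035 0.5319 0.5836
0.045 0.5315 0.588
0.055 0.5312 0.5869
0.065 0.5315 0.5876
0.075 0.5311 0.5865
```

View pics/p6.png

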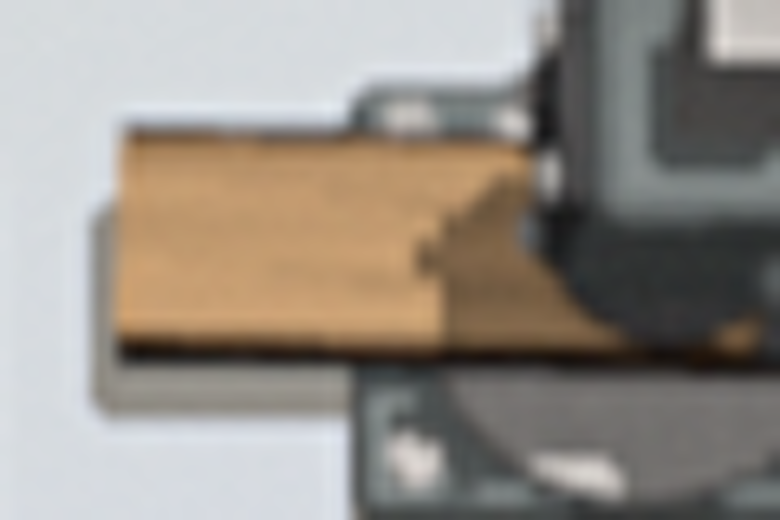

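Run:
```python
from mv import *
t=load('top','6')
P={}
for n,(u,v) in dict(fo=(122,130),fi=(500,143),no=(118,338),ni=(440,352),no2=(118,350),ni2=(440,360)).items():
    P[n]=at_h(t,270+u/13-.46,185+v/13-.46,.065); print(n,P[n])
for a,b in(('fo','fi'),('no','ni'),('no2','ni2')):
    d=P[a]-P[b]; print(np.degrees(np.arctan2(d[1],d[0])))
print(rel([.559,.042,.2],0),rel([.559,.042,.064],0))
```

```text
fo [0.58444846 0.07783752 0.065     ]
fi [ 0.58307216 -0.01431037  0.065     ]
no [0.53268797 0.07784416 0.065     ]
ni [5.30784440e-01 3.45575693e-06 6.50000000e-02]
no2 [0.52972899 0.07778882 0.065     ]
ni2 [ 5.28811681e-01 -9.28332697e-06  6.50000000e-02]
89.14430300174176
88.5991575952735
89.32446634272303
[-0.0, -0.0, -88.8, -0.1105, -0.1489, 0.146] [-0.0, -0.0, -88.8, -0.1106, -0.1489, 0.282]
```

Request:
send_rows:
  series:
    - [0,0,8.5,0,0,0,1]
    - [0,0,17,-0.02,0,0,1]
    - [0,0,25.5,-0.04,0,0,1]
    - [0,0,34,-0.06,0,0,1]
    - [0,0,42.5,-0.08,0,0,1]
    - [0,0,51,-0.1,0,0,1]
    - [0,0,59.5,-0.11,0,0,1]
    - [0,0,68,-0.11,0,0,1]

```text
time_s: 14.95
ee_pos: [0.5567, 0.1891, 0.3456]
eef_rot: [-3.141, 0.0, 1.966]
force: [-0.4, 0.2, -0.5]
grip_width: 0.0939
```

Request:
send_rows:
  series:
    - [0,0,8.5,0,0,0,1]
    - [0,0,17,0,0,0,1]
    - [0,0,24.3,0,0,0,1]
    - [0,0,24.3,0,0,0,1]
    - [0,0,24.3,0,0,0,1]

```text
time_s: 15.45
ee_pos: [0.5556, 0.19, 0.3463]
eef_rot: [3.141, 0.0, 1.553]
force: [0.4, -0.2, -0.2]
grip_width: 0.0937
```

Run:
```python
from mv import *
st(); print(rel([.557,.047,.064],-1))
```

```text
t 15.45 pos [0.5556 0.19   0.3463] x [ 0.018  1.    -0.   ] y [ 1.    -0.018  0.   ] z [ 0. -0. -1.] F [ 0.4 -0.2 -0.2] w 0.0937 q [ 0.27  0.33  1.2  -0.    1.61  0.28]
[0.0, 0.0, -0.0, -0.1429, 0.0038, 0.2823]
```

Request:
send_rows:
  series:
    - [0,0,0,-0.05,0.004,0,1]
    - [0,0,0,-0.1,0.004,0,1]
    - [0,0,0,-0.143,0.004,0,1]
    - [0,0,0,-0.143,0.004,0.05,1]
    - [0,0,0,-0.143,0.004,0.1,1]
    - [0,0,0,-0.143,0.004,0.15,1]
    - [0,0,0,-0.143,0.004,0.2,1]
    - [0,0,0,-0.143,0.004,0.2,1]

```text
time_s: 16.25
ee_pos: [0.5537, 0.0474, 0.1406]
eef_rot: [-3.131, 0.0, 1.553]
force: [-0.5, 0.2, 0.0]
grip_width: 0.0938
```

Run:
```python
from mv import *
st(); print(rel([.557,.047,.064],-1))
s=grab('side','7');cv2.imwrite('pics/c7.png',cv2.resize(cv2.cvtColor(s['pixels'],4)[150:290,230:380],(640,597),interpolation=2))
```

```text
t 16.25 pos [0.5537 0.0474 0.1406] x [ 0.018  1.    -0.   ] y [ 1.    -0.018 -0.01 ] z [-0.01 -0.   -1.  ] F [-0.5  0.2  0. ] w 0.0938 q [ 0.02  0.4   1.59 -0.    1.16  0.04]
[-0.6, 0.0, -0.0, -0.0004, 0.0041, 0.0765]
```

View pics/c7.png

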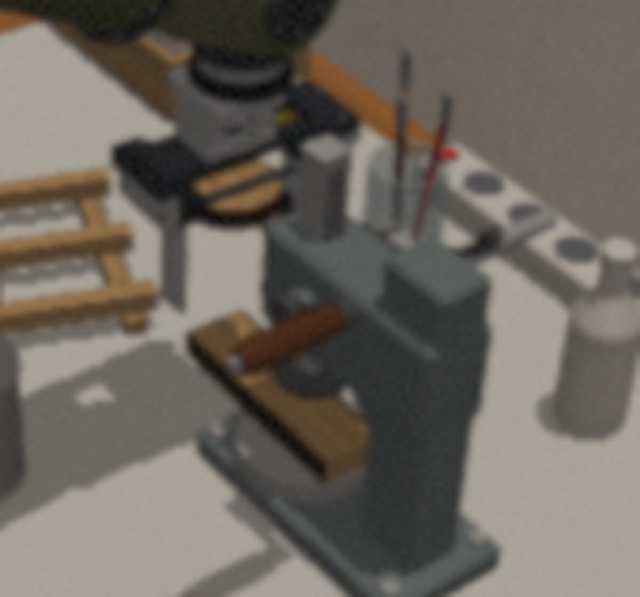

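Request:
send_rows:
  series:
    - [0,0,0,0,-0.002,0.02,1]
    - [0,0,0,0,-0.002,0.04,1]
    - [0,0,0,0,-0.002,0.06,1]
    - [0,0,0,0,-0.002,0.075,1]
    - [0,0,0,0,-0.002,0.082,1]
    - [0,0,0,0,-0.002,0.082,1]

```text
time_s: 16.9
ee_pos: [0.5555, 0.048, 0.0657]
eef_rot: [3.14, -0.0, 1.552]
force: [-0.1, -0.1, 0.4]
grip_width: 0.0941
```

Run:
```python
from mv import *
st()
```

```text
t 16.9 pos [0.5555 0.048  0.0657] x [0.019 1.    0.   ] y [ 1.    -0.019  0.002] z [ 0.002  0.    -1.   ] F [-0.1 -0.1  0.4] w 0.0941 q [ 0.02  0.5   1.65 -0.    1.    0.04]
```

Request:
send_rows:
  series:
    - [0,0,0,0,0,0,-1]
    - [0,0,0,0,0,0,-1]
    - [0,0,0,0,0,0,-1]
    - [0,0,0,0,0,0,-1]
    - [0,0,0,0,0,0,-1]
    - [0,0,0,0,0,0,-1]
    - [0,0,0,0,0,0,-1]
    - [0,0,0,0,0,0,-1]
  force: 45

```text
time_s: 17.7
ee_pos: [0.5547, 0.0481, 0.0642]
eef_rot: [3.141, -0.0, 1.551]
force: [0.4, 0.8, 1.4]
grip_width: 0.0561
```

Run:
```python
from mv import *
st()
```

```text
t 17.7 pos [0.5547 0.0481 0.0642] x [0.02 1.   0.  ] y [ 1.   -0.02  0.  ] z [ 0.  0. -1.] F [0.4 0.8 1.4] w 0.0561 q [0.02 0.5  1.65 0.   0.99 0.04]
```

Request:
send_rows:
  series:
    - [0,0,0,0,0,-0.004,-1]
    - [0,0,0,0,0,-0.008,-1]
    - [0,0,0,0,0,-0.012,-1]
    - [0,0,0,0,0,-0.015,-1]
    - [0,0,0,0,0,-0.015,-1]

```text
time_s: 18.2
ee_pos: [0.5547, 0.0481, 0.0796]
eef_rot: [3.141, -0.0, 1.551]
force: [-0.2, 0.0, -1.9]
grip_width: 0.0561
```

Run:
```python
from mv import *
st(); print(ctrl.get_obs()['moment'])
s=grab('side','8');cv2.imwrite('pics/c8.png',cv2.resize(cv2.cvtColor(s['pixels'],4)[150:290,230:380],(640,597),interpolation=2))
```

```text
t 18.2 pos [0.5547 0.0481 0.0796] x [0.02 1.   0.  ] y [ 1.    -0.02   0.001] z [ 0.001  0.    -1.   ] F [-0.2  0.  -1.9] w 0.0561 q [0.02 0.48 1.64 0.   1.02 0.04]
[0.05547484 0.06128282 0.09734583]
```

View pics/c8.png

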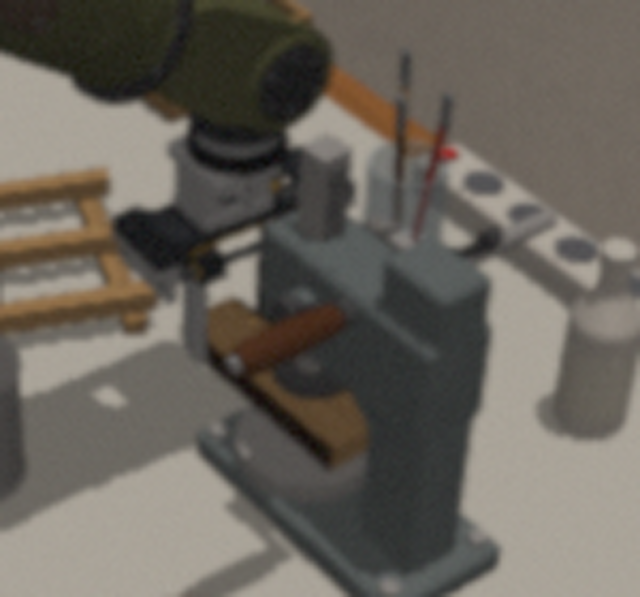

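Request:
send_rows:
  series:
    - [0,0,0,0.015,0,0,-1]
    - [0,0,0,0.035,0,0,-1]
    - [0,0,0,0.06,0,0,-1]
    - [0,0,0,0.085,0,0,-1]
    - [0,0,0,0.11,0,0,-1]
    - [0,0,0,0.13,0,-0.01,-1]
    - [0,0,0,0.145,0,-0.025,-1]
    - [0,0,0,0.15,0,-0.04,-1]

```text
time_s: 19.05
ee_pos: [0.557, 0.2004, 0.1192]
eef_rot: [-3.141, 0.0, 1.552]
force: [0.6, -0.6, -1.8]
grip_width: 0.0561
```

Run:
```python
from mv import *
st(); print(ctrl.get_obs()['moment'])
print(rel([.564,.321,.12],71.1-90))
```

```text
t 19.05 pos [0.557  0.2004 0.1192] x [ 0.018  1.    -0.   ] y [ 1.    -0.018 -0.001] z [-0.001  0.    -1.   ] F [ 0.6 -0.6 -1.8] w 0.0561 q [0.28 0.49 1.51 0.   1.14 0.3 ]
[0.00099338 0.03880989 0.0836279 ]
[-0.0, 0.0, 17.9, 0.1207, 0.0048, -0.0008]
```

Request:
send_rows:
  series:
    - [0,0,4,0.02,0.001,0,-1]
    - [0,0,8,0.045,0.002,0,-1]
    - [0,0,12,0.07,0.003,0,-1]
    - [0,0,15,0.095,0.004,0,-1]
    - [0,0,17.9,0.112,0.005,0,-1]
    - [0,0,17.9,0.121,0.005,0,-1]
    - [0,0,17.9,0.121,0.005,0,-1]

```text
time_s: 19.75
ee_pos: [0.5644, 0.3201, 0.1187]
eef_rot: [-3.141, 0.0, 1.241]
force: [-0.1, -0.3, -1.5]
grip_width: 0.056
```

Run:
```python
from mv import *
st(); print(rel([.564,.321,.0612],71.1-90))
s=grab('side','9');t=grab('top','9')
a=cv2.resize(cv2.cvtColor(t['pixels'],4)[165:270,165:275],(400,382),interpolation=2)
b=cv2.resize(cv2.cvtColor(s['pixels'],4)[140:260,180:290],(400,436),interpolation=2)
o=np.zeros((436,800,3),np.uint8);o[:382,:400]=a;o[:,400:]=b;cv2.imwrite('pics/c9.png',o)
```

```text
t 19.75 pos [0.5644 0.3201 0.1187] x [ 0.324  0.946 -0.   ] y [ 0.946 -0.324 -0.   ] z [-0. -0. -1.] F [-0.1 -0.3 -1.5] w 0.056 q [0.46 0.61 1.32 0.   1.21 0.79]
[-0.0, 0.0, 0.0, 0.0007, -0.0007, 0.0575]
```

View pics/c9.png

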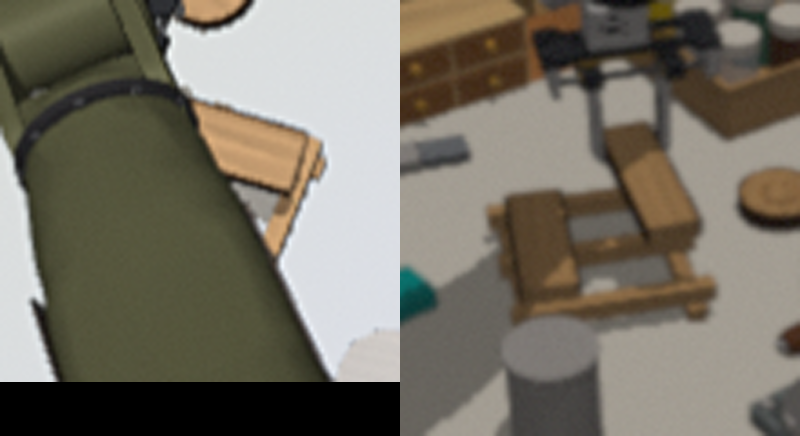

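Request:
send_rows:
  series:
    - [0,0,0,0,0,0.01,-1]
    - [0,0,0,0,0,0.02,-1]
    - [0,0,0,0,0,0.03,-1]
    - [0,0,0,0,0,0.04,-1]
    - [0,0,0,0,0,0.045,-1]
    - [0,0,0,0,0,0.047,-1]
    - [0,0,0,0,0,0.049,-1]
    - [0,0,0,0,0,0.049,-1]

```text
time_s: 20.65
ee_pos: [0.5651, 0.319, 0.0702]
eef_rot: [3.141, -0.0, 1.238]
force: [-0.3, -0.4, -0.4]
grip_width: 0.0561
```

Run:
```python
from mv import *
from rack import rk,T
st()
s=grab('side','10');t=grab('top','10')
M=np.array([[x,y,40+8.5+z] for z in(0,22) for x,y in((-90,-28),(90,-28),(90,28),(-90,28),(-90,-28))])/1e3
im=[]
for c in(t,s):
    i=cv2.cvtColor(c['pixels'],4); i=cv2.resize(i,None,fx=4,fy=4,interpolation=2)
    uv=((proj(c,T(rk.x,M))+.5)*4).astype(np.int32); cv2.polylines(i,[uv[:5],uv[5:]],False,(0,0,255),1); im.append(i)
o=np.zeros((480,800,3),np.uint8);o[:420,:400]=im[0][660:1080,660:1060];o[:,400:]=im[1][600:1080,760:1160];cv2.imwrite('pics/c10.png',o)
```

```text
t 20.65 pos [0.5651 0.319  0.0702] x [0.326 0.945 0.   ] y [ 0.945 -0.326  0.   ] z [ 0.  0. -1.] F [-0.3 -0.4 -0.4] w 0.0561 q [ 0.46  0.67  1.35 -0.    1.12  0.79]
```

View pics/c10.png

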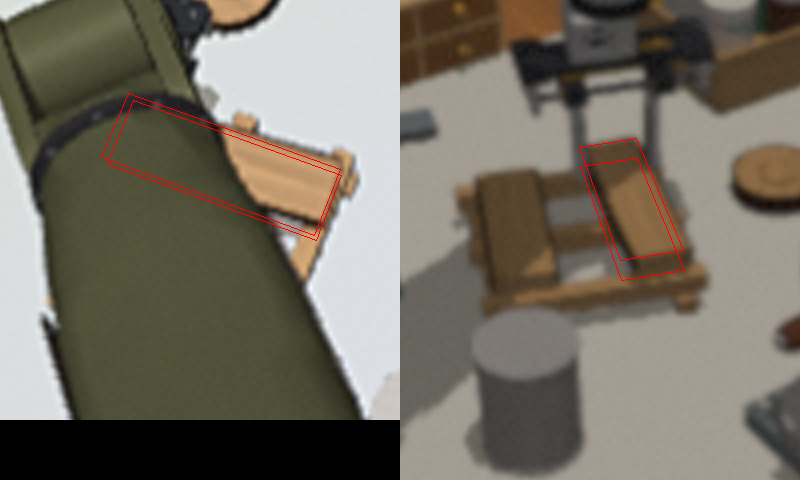

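Request:
send_rows:
  series:
    - [0,0,0,0,-0.002,0.001,-1]
    - [0,0,0,0,-0.004,0.003,-1]
    - [0,0,0,0,-0.004,0.005,-1]
    - [0,0,0,0,-0.004,0.006,-1]
    - [0,0,0,0,-0.004,0.007,-1]
    - [0,0,0,0,-0.004,0.008,-1]
    - [0,0,0,0,-0.004,0.0085,-1]
    - [0,0,0,0,-0.004,0.0085,-1]

```text
time_s: 21.55
ee_pos: [0.5613, 0.3202, 0.0616]
eef_rot: [3.142, -0.0, 1.238]
force: [0.1, 0.4, -1.5]
grip_width: 0.0558
```

Run:
```python
from mv import *
st(); print(ctrl.get_obs()['moment'])
```

```text
t 21.55 pos [0.5613 0.3202 0.0616] x [0.326 0.945 0.   ] y [ 0.945 -0.326  0.   ] z [ 0. -0. -1.] F [ 0.1  0.4 -1.5] w 0.0558 q [ 0.46  0.67  1.37 -0.    1.1   0.79]
[-0.00276722  0.05242864  0.00281075]
```

Not yet bearing (still about its weight on the tool); lower in 0.5 mm steps.

Request:
send_rows:
  series:
    - [0,0,0,0,0,0.0005,-1]
    - [0,0,0,0,0,0.001,-1]
    - [0,0,0,0,0,0.001,-1]

```text
time_s: 21.85
ee_pos: [0.5613, 0.3203, 0.0614]
eef_rot: [3.141, -0.0, 1.238]
force: [-3.3, -0.9, 6.8]
grip_width: 0.0564
```

Request:
send_rows:
  series:
    - [0,0,0,0,0,0.0005,-1]
    - [0,0,0,0,0,0.001,-1]
    - [0,0,0,0,0,0.001,-1]

```text
time_s: 22.15
ee_pos: [0.5613, 0.3203, 0.0613]
eef_rot: [3.141, -0.0, 1.238]
force: [-7.2, -3.2, 14.9]
grip_width: 0.0561
```

Request:
send_rows:
  series:
    - [0,0,0,0,0,-0.0015,-1]
    - [0,0,0,0,0,-0.0015,0.66]
    - [0,0,0,0,0,-0.0015,0.66]
    - [0,0,0,0,0,-0.0015,0.66]
    - [0,0,0,0,0,-0.0015,0.66]
    - [0,0,0,0,0,-0.0015,0.66]

```text
time_s: 22.75
ee_pos: [0.5612, 0.3203, 0.061]
eef_rot: [-3.142, 0.0, 1.238]
force: [0.1, -0.5, -0.7]
grip_width: 0.0782
```

Run:
```python
from mv import *
st(); s=grab('side','11'); cv2.imwrite('pics/c11.png',cv2.resize(cv2.cvtColor(s['pixels'],4)[140:260,180:290],(550,600),interpolation=2))
```

```text
t 22.75 pos [0.5612 0.3203 0.061 ] x [ 0.326  0.945 -0.   ] y [ 0.945 -0.326 -0.   ] z [-0. -0. -1.] F [ 0.1 -0.5 -0.7] w 0.0782 q [ 0.46  0.67  1.37 -0.    1.1   0.79]
```

View pics/c11.png

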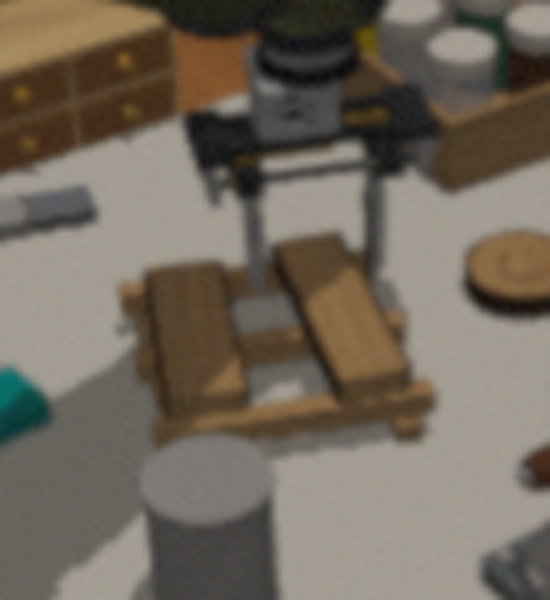

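Request:
send_rows:
  series:
    - [0,0,0,0,0,-0.02,0.66]
    - [0,0,0,0,0,-0.05,0.66]
    - [0,0,0,0,0,-0.1,0.8]
    - [0,0,0,0,0,-0.15,1]
    - [0,0,0,0,0,-0.2,1]
    - [0,0,0,-0.15,-0.15,-0.25,1]
    - [0,0,0,-0.15,-0.15,-0.25,1]
    - [0,0,0,-0.15,-0.15,-0.25,1]

```text
time_s: 23.6
ee_pos: [0.4283, 0.2555, 0.2957]
eef_rot: [3.142, 0.0, 1.238]
force: [0.0, -0.2, 0.4]
grip_width: 0.0942
```

Request:
send_rows:
  series:
    - [0,0,0,-0.05,0,0,1]
    - [0,0,0,-0.1,0,0,1]
    - [0,0,0,-0.15,0,0,1]
    - [0,0,0,-0.2,0,0,1]
    - [0,0,0,-0.2,0,0,1]

```text
time_s: 24.1
ee_pos: [0.3635, 0.0637, 0.2961]
eef_rot: [3.14, -0.0, 1.233]
force: [-0.6, 0.5, -0.0]
grip_width: 0.0938
```

Run:
```python
from mv import *
st(); t=grab('top','12'); cv2.imwrite('pics/t12.png',t['pixels'][...,::-1]);cv2.imwrite('pics/c12.png',cv2.resize(cv2.cvtColor(t['pixels'],4)[170:270,165:265],(600,600),interpolation=2))
s=grab('side','12')
```

```text
t 24.1 pos [0.3635 0.0637 0.2961] x [0.331 0.944 0.   ] y [ 0.944 -0.331  0.002] z [ 0.002 -0.001 -1.   ] F [-0.6  0.5 -0. ] w 0.0938 q [ 0.07 -0.17  1.86 -0.    1.46  0.41]
```

View pics/c12.png

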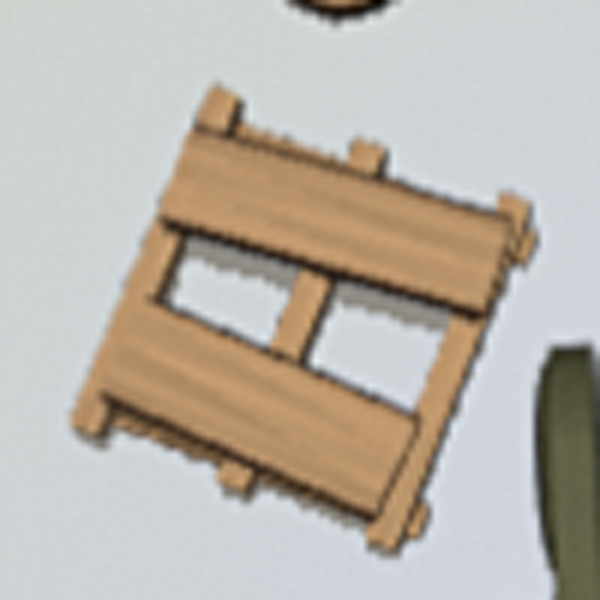

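View pics/side_12.png

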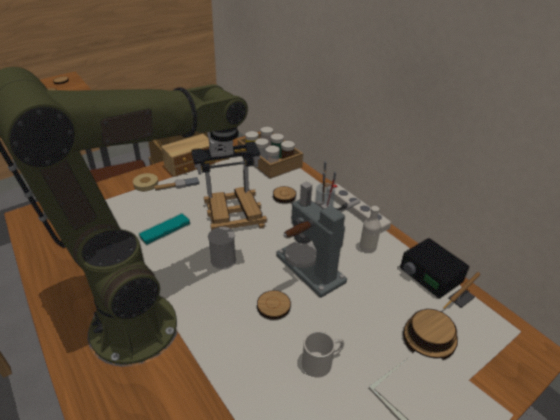

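Run:
```python
from rack import *
t=load('top','12'); g=lambda u,v,h:at_h(t,165+u/6-.42,170+v/6-.42,h)
hd=lambda a,b:np.degrees(np.arctan2((b-a)[1],(b-a)[0]))
A=[g(203,88,.04),g(366,142,.04),g(515,196,.04)]
print('far slat ends heading', hd(g(515,197,.04),g(219,90,.04)))
print('near ends', hd(g(385,545,.04),g(92,430,.04)))
print('slat headings+90', [hd(g(*b,.04),g(*a,.04))+90 for a,b in (((241,100),(103,437)),((202,92),(74,425)),((530,205),(405,545)))])
c=[g(195,130,.062),g(508,217,.062),g(487,307,.062),g(163,222,.062)]
print('plq corners',c); print('plq heads',hd(c[1],c[0]),hd(c[2],c[3]),'centre',np.mean(c,0),'size',np.linalg.norm(c[0]-c[1]),np.linalg.norm(c[0]-c[3]))
print('b heads', hd(g(415,420,.06),g(150,302,.06)),hd(g(375,518,.06),g(105,395,.06)))
X=cloud(t)
# plane fits
for n,poly in (('plq',[(205,150),(490,230),(475,290),(185,215)]),('b',[(155,320),(395,430),(370,495),(120,390)])):
    m=np.zeros(X.shape[:2],np.uint8); cv2.fillPoly(m,[np.array([(165+u/6,170+v/6) for u,v in poly]).astype(np.int32)],1)
    q=X[(m>0)&~np.isnan(X[...,0])]; A=np.c_[q[:,:2]-q[:,:2].mean(0),np.ones(len(q))]; k=np.linalg.lstsq(A,q[:,2],rcond=None)[0]; print(n,len(q),k)
# rack from depth: 4 slat-level mask
print('rk',rk.x)
```

```text
far slat ends heading 70.89529153268799
near ends 70.19310579597342
slat headings+90 [np.float64(71.12555345405747), np.float64(72.53643661670027), np.float64(71.93928472400292)]
plq corners [array([0.591 , 0.3391, 0.062 ]), array([0.5469, 0.1708, 0.062 ]), array([0.4986, 0.1802, 0.062 ]), array([0.5406, 0.3531, 0.062 ])]
plq heads 75.32625161008558 76.34188783163975 centre [0.5443 0.2608 0.062 ] size 0.17397375099458376 0.05226798577864995
b heads 67.35408080750489 67.13550061551747
plq 576 [-0.0191  0.0018  0.0613]
b 598 [-0.0009 -0.0035  0.0594]
rk [0.5444 0.2634 1.241 ]
```

View pics/t12.png

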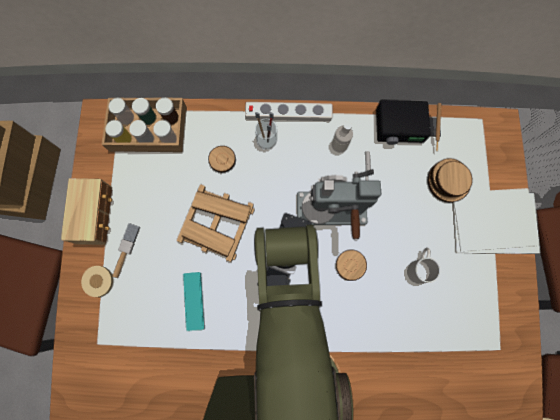

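Run:
```python
from h import *
t=load('top','12');t0=load('top','0');s=load('side','12');s0=load('side','0')
def im(c):return cv2.cvtColor(c['pixels'],4)
a=cv2.resize(im(t)[140:240,290:390],(400,400),interpolation=2); b=cv2.resize(im(s)[170:290,260:360],(400,480),interpolation=2)
o=np.zeros((480,800,3),np.uint8);o[:400,:400]=a;o[:,400:]=b;cv2.imwrite('pics/c13.png',o)
d=np.abs(t['pixels'].astype(int)-t0['pixels']).max(2); d2=np.abs(s['pixels'].astype(int)-s0['pixels']).max(2)
for n,c,c0,x,y in (('tin',s,s0,223,245),('slice',s,s0,274,304),('slice2',s,s0,284,194),('mug',s,s0,320,353),('glue',s,s0,371,233),('jar',s,s0,330,185),('brush',s,s0,180,183)):
    w=c0['pixels'][y-14:y+14,x-14:x+14]; m=cv2.matchTemplate(c['pixels'][y-24:y+24,x-24:x+24],w,cv2.TM_CCOEFF_NORMED); _,v,_,p=cv2.minMaxLoc(m); print(n,round(v,3),p[0]-10,p[1]-10)
```

```text
tin 0.733 0 -1
slice 0.983 0 0
slice2 0.999 0 0
mug 0.995 0 0
glue 0.998 0 0
jar 0.981 0 0
brush 0.999 0 0
```

View pics/c13.png

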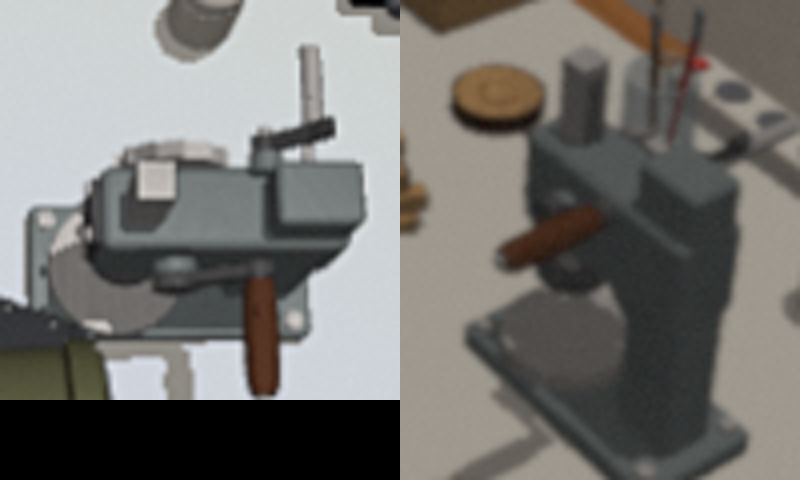

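Run:
```python
from mv import *
st(); print(ctrl.hand_in())
```

```text
t 24.2 pos [0.3647 0.0668 0.296 ] x [0.329 0.944 0.001] y [ 0.944 -0.329  0.001] z [ 0.001  0.    -1.   ] F [0.3 0.8 0.8] w 0.0939 q [ 0.08 -0.17  1.85  0.    1.45  0.42]
the job is handed in; nothing more can be done
None
```

I threw the pawl over onto its stop, wound the crank back to raise the ram, and laid the plaque in the free half of the rack. I handed the job in at 24.2 s; no verdict is reported.

**Ram and pawl:** I turned the crank about 2.7 rad. The bar top measured 0.304 m, so the ram is about 39 mm up. It was still up and the pawl still back on its stop in the last pictures.

**Plaque:** It was still on the anvil when I released the crank. On the rack its centre is about 3 mm lengthwise and 1 mm sideways of the half's centre, as I measured it. It is tilted about 0.02 rad, and I set it down with about 15 N.

**Disagreement:** The plaque lies about 0.08 rad off the rack's lengthwise direction, although the gripper itself was aligned. That is within the 0.2 rad limit, so I left it. The neighbouring plaque is skewed about 0.07 rad the other way, so the two look less parallel than they are to the rack. I compared it only by eye with the first pictures, and it looks unmoved.

**Other objects:** Six of the seven loose objects matched their starting images with no shift. The tin matched less well (correlation 0.73, 1 px shift); I put this down to the arm's shadow on it.

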